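Turn the griddle plate over onto the right burner and set the gas lever to simmer

ROBOT

A 6-joint arm with a two-finger parallel gripper is mounted at the origin on the work surface. World frame = base frame: x ahead of the robot, y to its left, z up, the work surface at z = 0. Lengths are in m, angles in rad, forces in N, time in s.
With the tool pointing down it reaches from about 0.3 to 0.775 m from the base axis. Payload 14.6 kg.
Tool frame: the origin (TCP) lies on the centre line of the jaws, within the pads' length; the fingertips stand 19 mm ahead of it and the grasp point (between the pads) is the TCP; z points along the fingers, y is the line along which they close (so a half turn about z gives the same grasp; the last joint's range is limited). The gripper opens to 94 mm and grips with 3 to 60 N. Pads are 16 mm wide; open, the fingers measure 119 mm over their backs; the gripper's body (75 mm by 177 mm) begins 78 mm behind the grasp point.
Start: joints at [-1.261, 0.3, 1.521, -0, 1.321, -0.067], TCP at [0.202, -0.511, 0.224] pointing down, gripper open.
Joint ranges: [-3.03, 3.03], [-0.79, 2.21], [0.23, 2.52], [-1.04, 4.18], [0, 3.07], [-2.55, 2.55]. Speed limits (rad/s): [2.22, 2.22, 2.57, 3.14, 3.14, 3.14].

INTERFACE

Orientations are given as [roll, pitch, yaw] about the fixed x, y, z axes, in that order (R = Rz(yaw) Ry(pitch) Rx(roll)).
In Python, from station import get_obs, camera, workorder gives the robot as it stands.
- The arm moves only by the tool play_rows, never from a script. Its argument "motion" is a list that holds one entry, the list of rows, each a list of 7 numbers: the shift along the tool's x, y, z as a fraction of full scale, then the turn, a rotation vector about the tool's x, y, z as a fraction of full scale, then the opening, from -1 (shut) to 1 (fully open). In form: [[[x, y, z, ax, ay, az, grip], ...]]. A call has 1 to 10 rows; each row is the pose to reach, as a shift and turn from the pose commanded when the call began, along the tool's axes at that moment, turning the shorter way round; what a row does not reach only later rows make up. Full scale, the value 1, is 0.25 m for a shift and 2 pi rad for a turn. A row lasts 1/10 s, in which the tool goes at most 50 mm and 8.59 degrees, less where a joint would pass 70% of its speed; a pose out of reach is approached as far as the arm can. A call with a number of a shift or a turn outside -1 to 1 is refused whole. A call with a gripper value outside its range is refused whole. The fingers move at their own pace and stop on an object; "grip_force" is the grip in N (left out, the last holds). Time passes only in rows, so rows that repeat a pose let the fingers close. It gives the time, the measured TCP pose, the force, the opening and the grip force at its end, in the units of the state.
- get_obs(): the state, without advancing time (a new reading comes with each control period).
- camera(name): name is "scene" or "top" or "wrist"; returns a dict with "frame" (480x640x3 uint8, red, green, blue), "z_map" (480x640 float32, m along the optical axis (not along the pixel's ray), 0 where there is no reading), "camera_matrix" (3x3 intrinsics, pixels), "D" ([k1, k2, p1, p2, k3] as OpenCV has them; the pictures are not rectified), "T" (4x4, takes a point from camera to world coordinates); the wrist camera has in their place "T_tool_cam" (4x4, takes a point from camera to tool coordinates, whose origin is the TCP and whose axes are the flange's). Camera axes: x right, y up, looking along -z (the intrinsics and any distortion apply to the point x, -y, -z); pixel columns grow to the right and rows downward; lengths in m; the calibration is good to about 2 mm. A picture is of the moment at which its call begins: read the wrist's pose just before it.
- workorder.hand_in(): hands the job in; it is judged then, once.
The state is a dict: "time_s": time; "qpos": joint angles; "joint_vel": joint speeds; "tau": joint torques, N m; "ee_pos": TCP position; "eef_rot": TCP orientation; "force": force on the tool from outside, world axes, zero at the start; "moment": the same for the moment, N m; "grip_width": finger opening in m; "grip_force": force on a finger pad.
Only numpy, scipy, OpenCV 4.12 (cv2) and the standard library are available. Lean on these libraries where they do the work, as an engineer would, in place of code of your own. Each camera call takes 0.05 s, during which the arm holds its last target. There are 200 camera calls.

TASK

Turn the griddle plate over, tipping it gently across from the left burner so that it lies ribbed face up on the grate over the right burner, without letting it slap down. Then push the gas lever from its right-leaning position to upright (simmer), and leave the pepper mill, salt jar and mug standing where they are.

Things in the scene. Friction and masses are not known exactly. Their poses are not given: they have to be found in the camera images.
- hob: Gas hob, fixed. Origin on the worktop midway between its two burners; x away from the robot, y from the right burner (y -85 mm) to the left one (y +85), z up. Deck 8 mm thick, x -195 to +120, y +-220 mm. Grate: four straight bars along y, 8 mm wide, 10 mm high, at x -105, -35, 35, 105 mm, y -190 to +190, tops 60 mm above the worktop. See right_burner for the space below.
- right_burner (a point): Point at grate height (60 mm) over the right burner's centre, (0, -85, 60) mm in the hob's frame. The gaps between bars are 62 mm wide and open, at their ends too, so a fingertip can pass between bars under the plate's edge. Below are only the burner caps (42 mm radius, top at 36 mm) and, at y +-186, a post under each bar and a tie up to 18 mm high.
- plate: Reversible dark griddle plate, loose, 180 mm along its x, 160 mm along its y, 10 mm thick, about 0.6 kg. Origin: centre of the ribbed face (the underside at the start). Its z axis points from the ribbed face to the smooth face: z up at the start (smooth face up), z down when done (ribs up). It starts flat on the grate over the left burner, nearly square to the hob.
- plate_centre (a point): Centre of the griddle plate's volume, 5 mm above its origin along the plate's z.
- valve (a joint): Gas lever angle in rad: 0 = leaning 0.6 rad from vertical to the right (hob -y), 0.6 = upright (simmer), 1.2 = leaning 0.6 rad to the left (hob +y). Stays where it is left, light friction. Pivot at (-155, -130, 30) mm in the hob's frame, axis along the hob's x. The lever stands on a block 50 mm (x) by 70 mm (y), whose top is 33 mm above the worktop.
- valve_tip (a point): Centre of the black 26 mm ball on the end of the lever's 10 mm steel rod, 80 mm from the pivot; 110 mm above the worktop when upright.
- mill: Wooden pepper mill, 54 mm diameter, 155 mm high, beyond the hob; origin at its foot. Leave it.
- salt: White salt jar with steel cap, 70 mm diameter, 90 mm high, beyond the hob; origin at its foot. Leave it.
- mug: Terracotta mug, 80 mm diameter, 90 mm high, left of the hob's front corner; origin at its foot. Leave it.

How it is judged:
By the outcome, as a careful person would: the job done as asked, in the order asked, and still so for the second after the job is handed in, with the robot touching nothing.
It also fails if it takes over 58 s, if anything falls off the work surface, if the arm or the gripper's body presses on something with over 40 N, if the wrist force passes 120 N, or if a joint passes its speed limit or range.

## Working session

There is one attempt and no reset: what is moved stays moved. The work goes in short steps, Python scripts to look and compute and a tool call to move; the robot and the scene stay as the last step left them, time stands still between calls to the robot, and variables do not carry over. Pictures are saved under pics/ and viewed, at most 10 in all, crops included, and the job is handed in when it is done.

Besides the shell and the picture viewer there is one more tool, called after "Call:" by a JSON object that holds its "name" and its "arguments". play_rows: Moves the arm, as the interface text tells. Its arguments: {"type":"object","properties":{"motion":{"type":"array"},"grip_force":{"type":"number"}},"required":["motion"]}

```bash
ls; mkdir -p pics; python3 - <<'E'
from station import get_obs, camera
import cv2, numpy as np
print(get_obs())
for n in ("scene","top"):
    c=camera(n); cv2.imwrite(f"pics/{n}0.png",c["frame"][:,:,::-1]); np.savez(f"{n}0.npz",**c)
    print(n,c["camera_matrix"].tolist(),c["D"],np.round(c["T"],4).tolist())
E
```

```text
pics
{'time_s': 0.0, 'qpos': array([-1.26062279e+00,  3.00446583e-01,  1.52155961e+00,  1.99270376e-08,
        1.32066430e+00, -6.65928421e-02]), 'joint_vel': array([ 0.00149232, -0.00103938, -0.00017936,  0.00143405, -0.00056507,
        0.00036935]), 'tau': array([ 2.01202478e-03, -5.31806266e+01, -3.52735126e+01,  7.08792591e-02,
        2.45158287e-02, -9.54042025e-05]), 'ee_pos': array([ 0.20228609, -0.51120872,  0.22390884]), 'eef_rot': array([-3.14051721e+00, -7.17422693e-05,  3.76766340e-01]), 'force': array([ 0.35784314, -0.27333544,  0.04631418]), 'moment': array([ 0.01569248, -0.00629632, -0.0028622 ]), 'grip_force': 0.0, 'grip_width': 0.09377962881535548}
scene [[481.45738013773547, 0.0, 321.1724922505803], [0.0, 481.45738013773547, 230.46801190177433], [0.0, 0.0, 1.0]] [0.04237933 0.         0.         0.         0.        ] [[0.8218, -0.4592, 0.3371, 0.8973], [0.5697, 0.6686, -0.4779, -0.338], [-0.0059, 0.5848, 0.8111, 0.808], [0.0, 0.0, 0.0, 1.0]]
top [[460.1328610026572, 0.0, 325.98223356620224], [0.0, 460.1328610026572, 241.20281482821784], [0.0, 0.0, 1.0]] [-0.06677145  0.          0.          0.          0.        ] [[-0.0519, 0.9731, -0.2243, 0.3848], [-0.9986, -0.05, 0.0141, 0.0931], [0.0025, 0.2247, 0.9744, 0.935], [0.0, 0.0, 0.0, 1.0]]
```

View pics/scene0.png

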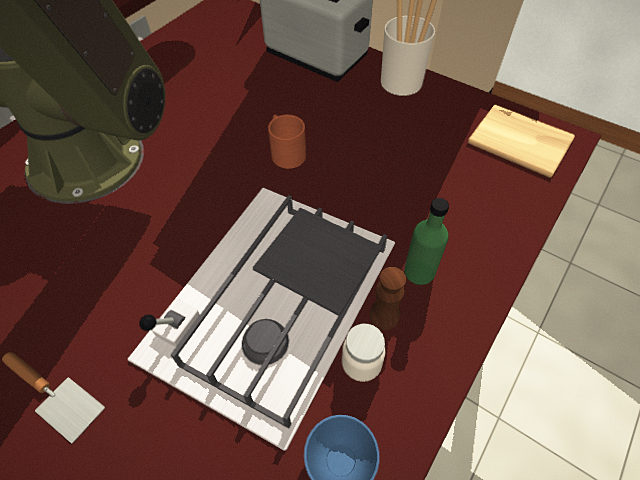

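View pics/top0.png

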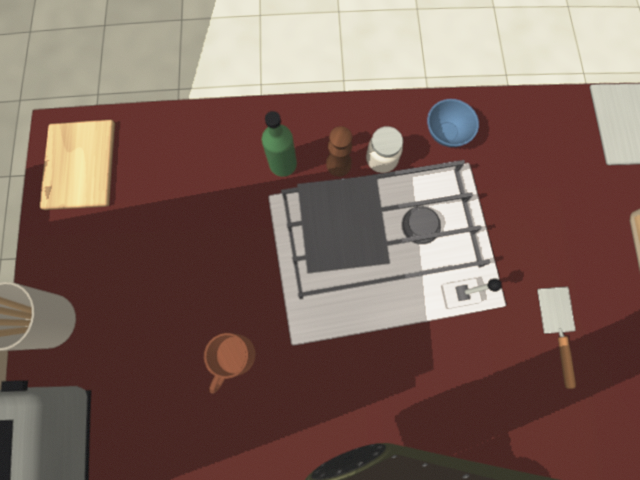

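The scene view shows the dark plate at about (318,258), the bare right burner at (265,340), the lever's ball at (149,323), the mill at (390,295), the salt jar at (363,352) and the mug at (287,141). In the top view the plate's corners are near (298,185), (378,178), (389,265) and (308,272). The hob's corners are near (270,194), (470,163), (505,305) and (292,343), and the lever's ball is at (494,285).

```bash
cat > h.py <<'E'
import numpy as np, cv2
def rays(c,px):
    u=cv2.undistortPoints(np.float64(px).reshape(-1,1,2),c["camera_matrix"],c["D"])[:,0]
    d=np.c_[u[:,0],-u[:,1],-np.ones(len(u))]@c["T"][:3,:3].T
    return c["T"][:3,3],d
def plane(c,px,z):
    o,d=rays(c,px); return o+d*((z-o[2])/d[:,2])[:,None]
def tri(c1,p1,c2,p2):
    o1,d1=rays(c1,p1);o2,d2=rays(c2,p2);out=[]
    for a,b in zip(d1,d2):
        s=np.linalg.lstsq(np.c_[a,-b],o2-o1,rcond=None)[0]
        out.append(np.r_[(o1+a*s[0]+o2+b*s[1])/2,np.linalg.norm(o1+a*s[0]-o2-b*s[1])])
    return np.array(out)
def quad(m):
    c=max(cv2.findContours(m,cv2.RETR_EXTERNAL,cv2.CHAIN_APPROX_NONE)[0],key=cv2.contourArea)
    h=cv2.convexHull(c)
    for e in np.arange(2,40,.5):
        a=cv2.approxPolyDP(h,e,True)[:,0]
        if len(a)<=4: break
    # refine by line fits to the sides
    pts=c[:,0].astype(float);L=[]
    for p,q in zip(a,np.roll(a,-1,0)):
        t=(q-p)/np.linalg.norm(q-p);r=pts-p;n=np.array([-t[1],t[0]])
        k=(abs(r@n)<3)&(r@t>.15*np.linalg.norm(q-p))&(r@t<.85*np.linalg.norm(q-p))
        v=cv2.fitLine(pts[k].astype(np.float32),cv2.DIST_HUBER,0,.01,.01).ravel();L.append(np.cross([v[2],v[3],1],[v[2]+v[0],v[3]+v[1],1]))
    x=[np.cross(L[i-1],L[i]) for i in range(len(L))]
    return np.array([p[:2]/p[2] for p in x])
E
python3 - <<'E'
from h import *
P={}
for n in("scene","top"):
    c=dict(np.load(n+"0.npz")); hsv=cv2.cvtColor(c["frame"],cv2.COLOR_RGB2HSV)
    k=np.ones((15,15),np.uint8)
    f=c["frame"].astype(int); sp=f.max(2)-f.min(2)
    roi=np.zeros((480,640),np.uint8); roi[150:350,240:520]=1
    if n=="scene": roi[:]=0; roi[180:330,240:400]=1
    m=((f.max(2)<75)&(sp<14)).astype(np.uint8)*roi
    m=cv2.morphologyEx(m,cv2.MORPH_OPEN,k)
    q=quad(m); print(n,"plate px",q.round(1).tolist(), m.sum())
    w=plane(c,q,.070); print(w.round(4).tolist()); 
    P[n]=(c,q,w)
    dm=((f.min(2)>75)&(sp<40)).astype(np.uint8)
    roi[:]=0
    if n=="top": roi[150:350,262:510]=1
    else: roi[185:450,125:400]=1
    dm=cv2.morphologyEx(dm*roi,cv2.MORPH_OPEN,np.ones((3,3),np.uint8)); dm=cv2.morphologyEx(dm|m,cv2.MORPH_CLOSE,np.ones((13,13)))
    q=quad(dm); print("hob px",q.round(1).tolist()); print(plane(c,q,.008).round(4).tolist())
c1,q1,w1=P["scene"];c2,q2,w2=P["top"]
idx=[np.argmin(np.linalg.norm(w2-a,axis=1)) for a in w1]
t=tri(c1,q1,c2,q2[idx]); print("tri",t.round(4).tolist(), t.mean(0))
s=np.linalg.norm(np.diff(np.r_[t[:,:3],t[:1,:3]],axis=0),axis=1);print("sides",s)
E
```

```text
scene plate px [[299.5, 208.5], [380.6, 245.4], [343.0, 315.8], [251.4, 268.9]] 7459
[[0.5256, 0.1163, 0.07], [0.7002, 0.131, 0.07], [0.7208, -0.0272, 0.07], [0.536, -0.0433, 0.07]]Traceback (most recent call last):
  File "<stdin>", line 19, in <module>
  File "h.py", line 25, in quad
    v=cv2.fitLine(pts[k].astype(np.float32),cv2.DIST_HUBER,0,.01,.01).ravel();L.append(np.cross([v[2],v[3],1],[v[2]+v[0],v[3]+v[1],1]))
      ~~~~~~~~~~~^^^^^^^^^^^^^^^^^^^^^^^^^^^^^^^^^^^^^^^^^^^^^^^^^^^^
cv2.error: OpenCV(4.12.0) /io/opencv/modules/imgproc/src/linefit.cpp:50: error: (-215:Assertion failed) count > 0 in function 'fitLine2D_wods'
```

```bash
sed -i 's/def quad(m)/def quad(m,tol=3)/; s/<3)&/<tol)\&/' h.py
python3 - <<'E'
from h import *
P={}
for n in("scene","top"):
    c=dict(np.load(n+"0.npz"))
    f=c["frame"].astype(int); sp=f.max(2)-f.min(2)
    roi=np.zeros((480,640),np.uint8); roi[150:350,240:520]=1
    if n=="scene": roi[:]=0; roi[180:330,240:400]=1
    m=((f.max(2)<75)&(sp<14)).astype(np.uint8)*roi
    m=cv2.morphologyEx(m,cv2.MORPH_OPEN,np.ones((15,15),np.uint8))
    q=quad(m); print(n,"plate px",q.round(1).tolist(), m.sum())
    w=plane(c,q,.070); print(w.round(4).tolist()); P[n]=(c,q,w)
    roi[:]=0
    if n=="top": roi[150:350,262:510]=1
    else: roi[185:450,125:400]=1
    dm=((f.min(2)>75)&(sp<40)).astype(np.uint8)*roi
    dm=cv2.morphologyEx(dm,cv2.MORPH_OPEN,np.ones((3,3),np.uint8)); dm=cv2.morphologyEx(dm|m,cv2.MORPH_CLOSE,np.ones((13,13)))
    cv2.imwrite(f"pics/m_{n}.png",dm*255)
    try:
        q=quad(dm,7); print("hob px",q.round(1).tolist()); print(plane(c,q,.008).round(4).tolist())
    except Exception as e: print("hob fail")
c1,q1,w1=P["scene"];c2,q2,w2=P["top"]
idx=[np.argmin(np.linalg.norm(w2-a,axis=1)) for a in w1]
t=tri(c1,q1,c2,q2[idx]); print("tri",t.round(4).tolist(), t.mean(0))
s=np.linalg.norm(np.diff(np.r_[t[:,:3],t[:1,:3]],axis=0),axis=1);print("sides",s)
a=cv2.imread("pics/m_scene.png");b=cv2.imread("pics/m_top.png")
A=np.hstack([c1["frame"][180:460,120:420,::-1],np.maximum(c2["frame"][150:350,255:515,::-1],0)[:280] if 0 else cv2.copyMakeBorder(c2["frame"][150:350,255:515,::-1],0,80,0,0,0)])
B=np.hstack([a[180:460,120:420],cv2.copyMakeBorder(b[150:350,255:515],0,80,0,0,0)])
cv2.imwrite("pics/mm.png",np.vstack([A,B]))
E
```

```text
scene plate px [[299.5, 208.5], [380.6, 245.4], [343.0, 315.8], [251.4, 268.9]] 7459
[[0.5256, 0.1163, 0.07], [0.7002, 0.131, 0.07], [0.7208, -0.0272, 0.07], [0.536, -0.0433, 0.07]]
hob px [[262.4, 187.5], [383.2, 237.2], [382.9, 387.9], [-72.1, 243.4], [127.1, 359.0]]
[[0.3928, 0.1558, 0.008], [0.6778, 0.1907, 0.008], [0.8311, -0.0721, 0.008], [-0.0557, -0.331, 0.008], [0.4457, -0.2769, 0.008]]Traceback (most recent call last):
  File "<stdin>", line 10, in <module>
  File "h.py", line 15, in quad
    c=max(cv2.findContours(m,cv2.RETR_EXTERNAL,cv2.CHAIN_APPROX_NONE)[0],key=cv2.contourArea)
ValueError: max() iterable argument is empty
```

```bash

python3 - <<'E'
from h import *
P={}
for n in("scene","top"):
    c=dict(np.load(n+"0.npz")); f=c["frame"].astype(int)
    P[n]=c
    for p in ([(320,258),(300,220),(220,290),(180,260)] if n=="scene" else [(340,220),(310,200),(375,260),(285,260),(440,250),(350,300),(200,250)]): print(n,p,f[p[1],p[0]])
a=P["scene"]["frame"][180:460,120:420,::-1];b=cv2.copyMakeBorder(np.ascontiguousarray(P["top"]["frame"][150:350,255:515,::-1]),0,80,0,0,0)
m=cv2.resize(np.hstack([a,b]),None,fx=1.4,fy=1.4,interpolation=cv2.INTER_CUBIC)
E
```

```text
scene (320, 258) [63 63 60]
scene (300, 220) [65 61 59]
scene (220, 290) [105 102 103]
scene (180, 260) [56 21 20]
top (340, 220) [81 80 79]
top (310, 200) [79 77 76]
top (375, 260) [79 78 77]
top (285, 260) [191 184 176]
top (440, 250) [240 237 231]
top (350, 300) [184 177 169]
top (200, 250) [74 41 36]
```

```bash

cat > m1.py <<'E'
from h import *
P={}
for n,th in(("scene",80),("top",105)):
    c=dict(np.load(n+"0.npz"))
    f=c["frame"].astype(int); sp=f.max(2)-f.min(2)
    roi=np.zeros((480,640),np.uint8)
    if n=="scene": roi[180:330,240:400]=1
    else: roi[150:350,262:510]=1
    m=((f.max(2)<th)&(sp<16)).astype(np.uint8)*roi
    m=cv2.morphologyEx(m,cv2.MORPH_OPEN,np.ones((13,13),np.uint8))
    q=quad(m); print(n,"plate px",q.round(1).tolist(), m.sum())
    w=plane(c,q,.070); P[n]=(c,q,w)
    print(w.round(4).tolist(),np.linalg.norm(w-np.roll(w,-1,0),axis=1).round(4),"c",w.mean(0)); 
    roi[:]=0
    if n=="top": roi[150:350,262:510]=1
    else: roi[185:450,125:400]=1
    dm=((sp<40)&(f.min(2)>(110 if n=="top" else 85))).astype(np.uint8)*roi
    dm=cv2.morphologyEx(dm,cv2.MORPH_OPEN,np.ones((3,3),np.uint8)); dm=cv2.morphologyEx(dm|m,cv2.MORPH_CLOSE,np.ones((15,15)))
    cv2.imwrite(f"pics/m_{n}.png",dm*255)
    try:
        q=quad(dm,7);w=plane(c,q,.008); print("hob px",q.round(1).tolist()); print(w.round(4).tolist(),np.linalg.norm(w-np.roll(w,-1,0),axis=1).round(4))
    except Exception as e: print("hob fail")
c1,q1,w1=P["scene"];c2,q2,w2=P["top"]
idx=[np.argmin(np.linalg.norm(w2-a,axis=1)) for a in w1]
t=tri(c1,q1,c2,q2[idx]); print("tri",t.round(4).tolist(), t.mean(0))
s=np.linalg.norm(np.diff(np.r_[t[:,:3],t[:1,:3]],axis=0),axis=1);print("sides",s)
a=cv2.imread("pics/m_scene.png");b=cv2.imread("pics/m_top.png")
pad=lambda x:cv2.copyMakeBorder(np.ascontiguousarray(x[150:350,255:515]),0,80,0,0,cv2.BORDER_CONSTANT)
A=np.hstack([c1["frame"][180:460,120:420,::-1],pad(c2["frame"][:,:,::-1])])
B=np.hstack([a[180:460,120:420],pad(b)])
cv2.imwrite("pics/mm.png",np.vstack([A,B]))
E
python3 m1.py
```

```text
scene plate px [[299.9, 208.2], [380.2, 245.3], [342.6, 317.5], [251.9, 268.0]] 7565
[[0.5258, 0.1173, 0.07], [0.6997, 0.1307, 0.07], [0.7221, -0.0301, 0.07], [0.5356, -0.0414, 0.07]] [0.1744 0.1624 0.1869 0.159 ] c [0.62077177 0.04411443 0.07      ]
hob px [[262.1, 187.9], [382.8, 237.1], [383.1, 387.9], [-74.1, 242.8], [127.3, 359.2]]
[[0.3929, 0.1546, 0.008], [0.677, 0.1904, 0.008], [0.8314, -0.072, 0.008], [-0.0603, -0.3323, 0.008], [0.4464, -0.2769, 0.008]] [0.2864 0.3044 0.9289 0.5097 0.4348]
top plate px [[375.0, 175.2], [388.5, 262.1], [307.9, 271.8], [298.1, 184.0]] 7131
[[0.7142, -0.0244, 0.07], [0.5367, -0.0367, 0.07], [0.5261, 0.118, 0.07], [0.7032, 0.1299, 0.07]] [0.1779 0.1551 0.1775 0.1547] c [0.62005819 0.04668387 0.07      ]
hob px [[469.6, 166.2], [505.5, 306.2], [291.7, 344.4], [267.1, 186.9]]
[[0.7489, -0.24, 0.008], [0.4445, -0.2767, 0.008], [0.393, 0.1581, 0.008], [0.7231, 0.1987, 0.008]] [0.3066 0.4378 0.3326 0.4394]
tri [[0.5259, 0.1177, 0.0698, 0.0008], [0.7012, 0.1291, 0.0737, 0.0018], [0.719, -0.0256, 0.0583, 0.001], [0.5358, -0.0388, 0.0676, 0.0043]] [0.6204564  0.04560254 0.06735308 0.00195968]
sides [0.17569487 0.15650237 0.18395344 0.15680394]
```

View pics/mm.png

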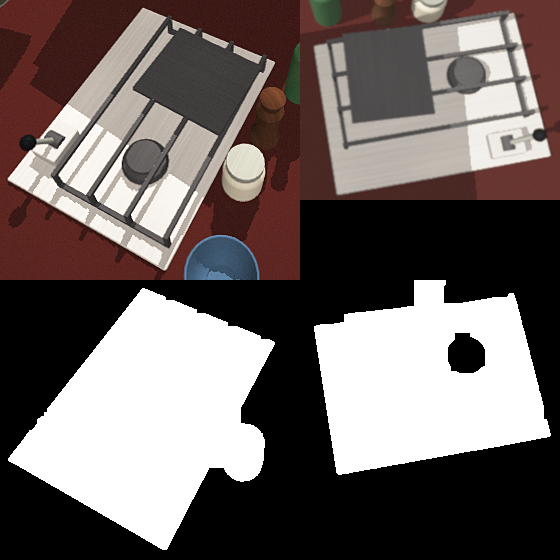

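Both views agree on the hob's front corners, and the plate measures 178 x 155 mm at a height of about 0.07, which fits the text. The masks in the picture outline the deck at lower left and right; only the salt jar spoils the far edge, at mask pixels (245,445) and (430,290). From this the hob origin is about (0.613, -0.037) with yaw 0.12. I'll write a pose helper that prints row numbers, then check that the arm can tilt sideways.

```bash

cat > g.py <<'E'
import numpy as np, sys
from scipy.spatial.transform import Rotation as R
from station import get_obs
YAW=0.1207; O=np.array([.6129,-.0368,0]); RH=R.from_euler('z',YAW)
def pose(x,y,z,th,yaw=0):
    """hob mm; th = degrees the tool points: 0 -> along -y, 90 -> down, 180 -> +y; yaw rad about z rel. hob"""
    t=np.deg2rad(th); zt=np.array([0,-np.cos(t),-np.sin(t)]); xt=np.array([1.,0,0]); yt=np.cross(zt,xt)
    return O+RH.apply([x/1e3,y/1e3,z/1e3]), RH*R.from_euler('z',yaw)*R.from_matrix(np.c_[xt,yt,zt])
def cur():
    o=get_obs(); return o["ee_pos"],R.from_euler('xyz',o["eef_rot"]),o
def hob(p,r):
    h=RH.inv().apply(p-O)*1e3; M=(RH.inv()*r).as_matrix(); z=M[:,2]
    return h.round(1), np.rad2deg(np.arctan2(-z[2],-z[1])).round(1), "xt",M[:,0].round(3)
def rows(targets,base=None):
    p0,r0,_=cur() if base is None else (*base,0)
    for p,r in targets:
        s=r0.inv().apply(p-p0)/.25; a=(r0.inv()*r).as_rotvec()/(2*np.pi)
        print(np.r_[s,a].round(4).tolist(), "!!" if abs(s).max()>1 else "")
E
python3 - <<'E'
from g import *
p,r,o=cur(); print(hob(p,r))
A=pose(-60,-200,330,90); B=pose(20,40,330,90); C=pose(20,250,280,60);D=pose(20,300,230,30)
for a,b in [((p,r),A),(A,B),(B,C),(C,D)]: rows([b],a)
from h import *
c=dict(np.load("top0.npz"))
print("mug top",plane(c,[[230,355]],.09),"mill top",plane(c,[[341,137]],.15),"salt",plane(c,[[387,142]],.09),"ball",plane(c,[[494,285]],.096))
for n in [(230,355),(341,137),(387,142),(494,285)]:
    print(RH.inv().apply(plane(c,[n],.09)[0]-O)*1e3)
E
```

```text
(array([-464.7, -421.5,  224. ]), np.float64(90.1), 'xt', array([0.967, 0.253, 0.   ]))
[1.7907, -0.4476, -0.4236, -0.0002, 0.0, 0.0408] !!
[0.32, -0.96, -0.0, 0.0, 0.0, 0.0] 
[0.0, -0.84, 0.2, -0.0833, 0.0, 0.0] 
[0.0, -0.2732, 0.0732, -0.0833, 0.0, -0.0] 
mug top [[0.37888092 0.26373824 0.09      ]] mill top [[0.76206132 0.04365928 0.15      ]] salt [[ 0.77565611 -0.05108156  0.09      ]] ball [[ 0.47888352 -0.22516576  0.096     ]]
[-196.12954844  326.52927633   90.        ]
[185.93882291  54.68970559  90.        ]
[159.85239103 -33.77465585  90.        ]
[-155.32782226 -173.19938451   90.        ]
```

The ball comes out at hob (-155, -173) mm, which matches the text, and the mug at (-196, 327). Now I'll move across.

Call:
{"name": "play_rows", "arguments": {"motion": [[[0.9,-0.22,-0.42,0,0,0.02,0.2],[0.9,-0.22,-0.42,0,0,0.02,0.2],[0.9,-0.22,-0.42,0,0,0.02,0.2],[0.9,-0.22,-0.42,0,0,0.02,0.2],[0.9,-0.22,-0.42,0,0,0.02,0.2],[0.9,-0.22,-0.42,0,0,0.02,0.2]]]}}

```text
time_s: 0.7
ee_pos: [0.3946, -0.3751, 0.3317]
eef_rot: [3.139, -0.002, 0.255]
force: [-0.3, 0.3, -0.0]
grip_width: 0.0568
grip_force: 0.0
```

Call:
{"name": "play_rows", "arguments": {"motion": [[[0.89,-0.34,0,0,0,0.021,0.2],[0.89,-0.34,0,0,0,0.021,0.2],[0.89,-0.34,0,0,0,0.021,0.2],[0.89,-0.34,0,0,0,0.021,0.2],[0.89,-0.34,0,0,0,0.021,0.2],[0.89,-0.34,0,0,0,0.021,0.2]]]}}

```text
time_s: 1.3
ee_pos: [0.588, -0.2373, 0.3275]
eef_rot: [-3.14, 0.002, 0.123]
force: [-0.3, -0.5, -1.3]
grip_width: 0.0565
grip_force: 0.0
```

Call:
{"name": "play_rows", "arguments": {"motion": [[[0.32,-0.96,0,0,0,0,0.2],[0.32,-0.96,0,0,0,0,0.2],[0.32,-0.96,0,0,0,0,0.2],[0.32,-0.96,0,0,0,0,0.2],[0.32,-0.96,0,0,0,0,0.2],[0.32,-0.96,0,0,0,0,0.2],[0.32,-0.96,0,0,0,0,0.2]]]}}

```text
time_s: 2.0
ee_pos: [0.6364, 0.0078, 0.3288]
eef_rot: [3.141, 0.001, 0.12]
force: [0.2, -0.6, -0.6]
grip_width: 0.0563
grip_force: 0.0
```

```bash
python3 - <<'E'
from g import *
p,r,o=cur(); print(hob(p,r),o["time_s"],o["qpos"].round(3),o["grip_width"])
C=pose(20,240,280,60);D=pose(20,300,200,30)
rows([C]);rows([D],C)
E
```

```text
(array([ 28.7,  41.5, 328.8]), np.float64(90.0), 'xt', array([ 1.   , -0.   , -0.001])) 2.0 [-0.045  0.456  1.072 -0.     1.615  1.405] 0.056317930891841596
[-0.035, -0.7941, 0.1951, -0.0833, 0.0002, -0.0] 
[-0.0, -0.3678, 0.1571, -0.0833, 0.0, -0.0]
```

Call:
{"name": "play_rows", "arguments": {"motion": [[[-0.035,-0.79,0.195,-0.083,0,0,0.2],[-0.035,-0.79,0.195,-0.083,0,0,0.2],[-0.035,-0.79,0.195,-0.083,0,0,0.2],[-0.035,-0.79,0.195,-0.083,0,0,0.2],[-0.035,-0.79,0.195,-0.083,0,0,0.2],[-0.035,-0.79,0.195,-0.083,0,0,0.2],[-0.035,-0.79,0.195,-0.083,0,0,0.2]]]}}

```text
time_s: 2.7
ee_pos: [0.6052, 0.2005, 0.2813]
eef_rot: [2.621, -0.0, 0.116]
force: [0.3, -0.7, -0.6]
grip_width: 0.0564
grip_force: 0.0
```

Call:
{"name": "play_rows", "arguments": {"motion": [[[0,-0.36,0.157,-0.083,0,0,0.2],[0,-0.36,0.157,-0.083,0,0,0.2],[0,-0.36,0.157,-0.083,0,0,0.2],[0,-0.36,0.157,-0.083,0,0,0.2],[0,-0.36,0.157,-0.083,0,0,0.2],[0,-0.36,0.157,-0.083,0,0,0.2],[0,-0.36,0.157,-0.083,0,0,0.2]]]}}

```text
time_s: 3.4
ee_pos: [0.5984, 0.2596, 0.2036]
eef_rot: [2.102, -0.002, 0.117]
force: [-0.3, -0.3, 0.0]
grip_width: 0.0567
grip_force: 0.0
```

```bash
python3 - <<'E'
from g import *
from station import camera
import cv2
p,r,o=cur(); print(hob(p,r),o["time_s"],o["qpos"].round(3),o["grip_width"],o["force"])
c=camera("wrist"); np.savez("w1.npz",p=p,rot=r.as_matrix(),**c); print(c["T_tool_cam"].round(3).tolist())
cv2.imwrite("pics/w1.png",np.hstack([c["frame"][:,:,::-1]])); 
E
```

```text
(array([ 21.3, 296. , 203.6]), np.float64(30.4), 'xt', array([ 1.   , -0.004,  0.002])) 3.4 [ 0.643  0.871  0.98  -0.888  1.849  2.1  ] 0.056672466580712975 [-0.2798945  -0.26366332  0.03508611]
[[0.001, 0.963, 0.268, 0.079], [1.0, -0.001, -0.0, 0.001], [-0.0, 0.268, -0.963, -0.161], [0.0, 0.0, 0.0, 1.0]]
```

View pics/w1.png

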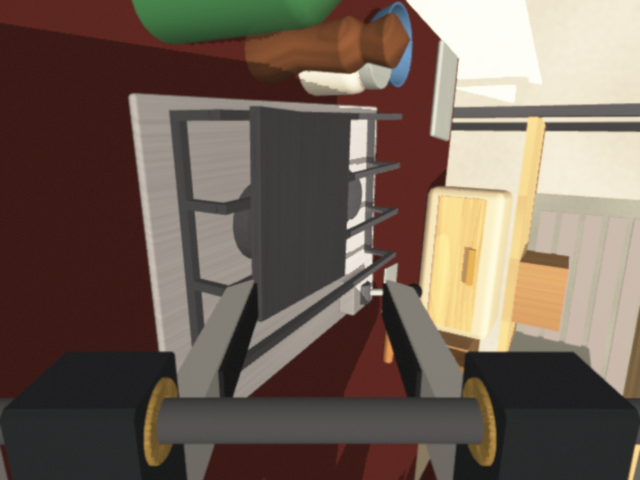

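The wrist view shows the plate's left side face along columns 250 to 262 (rows 107 to 318), the mill, salt jar and bottle above it, and the lever at (370,293). I'll cast that edge for a second-view check and work out the approach.

```bash
python3 - <<'E'
from g import *
from h import *
d=dict(np.load("w1.npz")); T=np.eye(4);T[:3,:3]=d["rot"];T[:3,3]=d["p"]; d["T"]=T@d["T_tool_cam"]
g=cv2.cvtColor(d["frame"],cv2.COLOR_RGB2GRAY).astype(float)
for v in (140,170,190,240,270): print(v,g[v,240:275].astype(int).tolist())
for z,px in((60,[[251,107],[259,316]]),(70,[[262,107],[270,310]])):
    w=plane(d,px,z/1e3); print(z,w.round(4).tolist(),(RH.inv().apply(w-O)*1e3).round(1).tolist())
w=plane(d,[[192,200],[170,110],[197,350]],.06); print("bar end px",(RH.inv().apply(w-O)*1e3).round(1).tolist())
dz=d["z_map"]; print(dz[200,240:275].round(3).tolist())
E
```

```text
140 [144, 145, 144, 145, 145, 145, 144, 145, 143, 126, 90, 71, 71, 69, 68, 69, 70, 71, 71, 72, 64, 61, 60, 61, 61, 60, 60, 60, 60, 61, 63, 62, 61, 61, 62]
170 [149, 150, 149, 149, 150, 150, 150, 149, 149, 138, 105, 78, 72, 71, 69, 72, 71, 71, 72, 73, 67, 62, 62, 61, 60, 61, 59, 62, 59, 61, 62, 60, 60, 62, 63]
190 [147, 147, 142, 122, 93, 75, 72, 71, 68, 68, 69, 70, 72, 71, 70, 72, 73, 72, 73, 73, 71, 64, 60, 62, 61, 61, 60, 60, 61, 61, 61, 60, 61, 63, 63]
240 [71, 71, 70, 69, 71, 71, 71, 73, 70, 68, 69, 72, 72, 71, 70, 67, 68, 71, 72, 73, 73, 64, 62, 60, 59, 59, 58, 60, 59, 59, 62, 61, 61, 62, 62]
270 [151, 151, 150, 149, 149, 148, 148, 149, 151, 152, 148, 129, 92, 75, 72, 71, 73, 70, 71, 73, 73, 65, 62, 60, 60, 59, 59, 59, 60, 59, 60, 61, 61, 61, 60]
60 [[0.7036, 0.1308, 0.06], [0.5241, 0.1109, 0.06]] [[110.3, 155.5, 60.0], [-70.4, 157.3, 60.0]]
70 [[0.7037, 0.1296, 0.07], [0.5313, 0.1082, 0.07]] [[110.1, 154.2, 70.0], [-63.6, 153.8, 70.0]]
bar end px [[46.6, 224.6, 60.0], [106.6, 236.4, 60.0], [-67.1, 232.1, 60.0]]
[0.3449999988079071, 0.3449999988079071, 0.3449999988079071, 0.3449999988079071, 0.3449999988079071, 0.34700000286102295, 0.34700000286102295, 0.3479999899864197, 0.3499999940395355, 0.3499999940395355, 0.35100001096725464, 0.35100001096725464, 0.35100001096725464, 0.3499999940395355, 0.3490000069141388, 0.34700000286102295, 0.3490000069141388, 0.34599998593330383, 0.34599998593330383, 0.34700000286102295, 0.34599998593330383, 0.34700000286102295, 0.3499999940395355, 0.3490000069141388, 0.35100001096725464, 0.3499999940395355, 0.35199999809265137, 0.3540000021457672, 0.35600000619888306, 0.35600000619888306, 0.3569999933242798, 0.36000001430511475, 0.35899999737739563, 0.3630000054836273, 0.3630000054836273]
```

Re-reading the rows puts the plate's left edge at hob y of about 159 mm and its yaw at about -0.05 relative to the hob, which agrees with the fixed cameras. Next I'll go down outside the edge.

```bash
python3 - <<'E'
from g import *
a=pose(5,255,100,30,-.05); b=pose(5,225,70,30,-.05)
rows([a,b])
E
```

```text
[-0.065, -0.2734, 0.3519, -0.0011, -0.0066, 0.0034] 
[-0.0648, -0.3161, 0.5161, -0.0011, -0.0066, 0.0034]
```

Call:
{"name": "play_rows", "arguments": {"motion": [[[-0.03,-0.14,0.17,-0.001,-0.0066,0.0034,-0.15],[-0.065,-0.273,0.352,-0.001,-0.0066,0.0034,-0.15],[-0.065,-0.273,0.352,-0.001,-0.0066,0.0034,-0.15],[-0.065,-0.273,0.352,-0.001,-0.0066,0.0034,-0.15],[-0.065,-0.295,0.435,-0.001,-0.0066,0.0034,-0.15],[-0.065,-0.316,0.516,-0.001,-0.0066,0.0034,-0.15],[-0.065,-0.316,0.516,-0.001,-0.0066,0.0034,-0.15],[-0.065,-0.316,0.516,-0.001,-0.0066,0.0034,-0.15]]]}}

```text
time_s: 4.25
ee_pos: [0.5908, 0.1891, 0.0712]
eef_rot: [2.094, -0.001, 0.073]
force: [-0.9, 0.1, -0.0]
grip_width: 0.0396
grip_force: 0.0
```

```bash
python3 - <<'E'
from g import *
from station import camera
import cv2
p,r,o=cur(); print(hob(p,r),o["time_s"],o["qpos"].round(3),o["grip_width"],o["force"])
rows([pose(5,185,70,30,-.05),pose(5,145,70,30,-.05)])
c=camera("scene"); np.savez("s2.npz",**c)
w=camera("wrist"); np.savez("w2.npz",p=p,rot=r.as_matrix(),**w)
cv2.imwrite("pics/sw2.png",np.hstack([cv2.resize(c["frame"][60:360,120:440,::-1],(480,450)),cv2.copyMakeBorder(np.ascontiguousarray(w["frame"][60:360,180:480,::-1]),0,150,0,0,cv2.BORDER_CONSTANT)]))
E
```

```text
(array([  5.3, 227. ,  71.2]), np.float64(30.0), 'xt', array([ 0.999, -0.048,  0.001])) 4.25 [ 0.564  0.95   1.178 -0.874  1.653  2.292] 0.039598540528583595 [-0.87141211  0.10406777 -0.00703929]
[0.0069, 0.0797, 0.1476, 0.0001, -0.0003, 0.0] 
[0.0146, 0.1595, 0.2861, 0.0001, -0.0003, 0.0]
```

View pics/sw2.png

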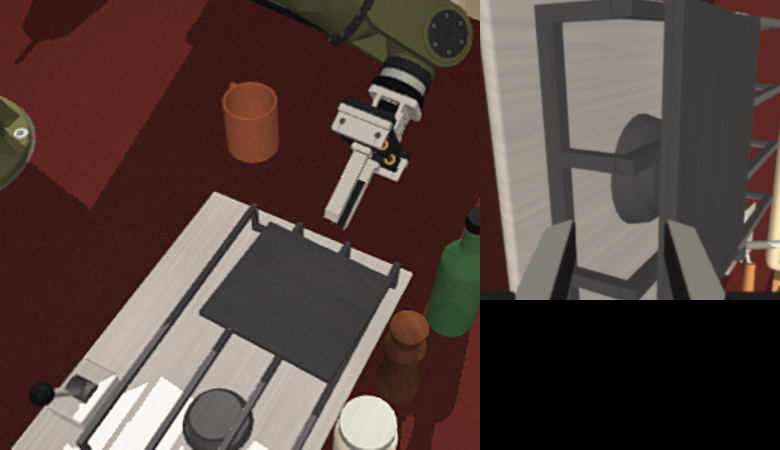

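The scene view (left) shows the gripper tilted beside the plate's left edge with the tip at (338,222). The wrist view (right) shows the lower finger at (560,240) below the plate's underside and the upper finger above it, between the two middle bars. Now I'll slide in.

Call:
{"name": "play_rows", "arguments": {"motion": [[[0.004,0.04,0.074,0,0,0,-0.15],[0.007,0.08,0.148,0,0,0,-0.15],[0.01,0.11,0.2,0,0,0,-0.15],[0.013,0.14,0.25,0,0,0,-0.15],[0.0146,0.16,0.286,0,0,0,-0.15],[0.0146,0.16,0.286,0,0,0,-0.15],[0.0146,0.16,0.286,0,0,0,-0.15]]]}}

```text
time_s: 5.05
ee_pos: [0.5995, 0.1068, 0.0678]
eef_rot: [2.092, 0.002, 0.073]
force: [-0.2, -0.2, 0.2]
grip_width: 0.0398
grip_force: 0.0
```

```bash
python3 - <<'E'
from g import *
p,r,o=cur(); print(hob(p,r),o["time_s"],o["qpos"].round(3),o["grip_width"],o["force"])
rows([pose(5,144-10*s,70+64*s,30,-.05) for s in (.15,.3,.45,.6,.75,.9,1)])
E
```

```text
(array([  4. , 144.2,  67.8]), np.float64(29.9), 'xt', array([ 0.999, -0.048, -0.002])) 5.05 [ 0.452  0.887  1.311 -0.936  1.539  2.289] 0.039833347408883404 [-0.21992391 -0.17167688  0.23139052]
[0.0041, 0.0442, -0.0178, 0.0003, -0.0001, 0.0004] 
[0.0044, 0.0805, -0.0317, 0.0003, -0.0001, 0.0004] 
[0.0046, 0.1168, -0.0456, 0.0003, -0.0001, 0.0004] 
[0.0048, 0.153, -0.0596, 0.0003, -0.0001, 0.0004] 
[0.005, 0.1893, -0.0735, 0.0003, -0.0001, 0.0004] 
[0.0052, 0.2256, -0.0874, 0.0003, -0.0001, 0.0004] 
[0.0053, 0.2498, -0.0967, 0.0003, -0.0001, 0.0004]
```

Force is clear, so I'll lift slowly.

Call:
{"name": "play_rows", "arguments": {"motion": [[[0.004,0.044,-0.018,0,0,0,-0.15],[0.004,0.08,-0.032,0,0,0,-0.15],[0.005,0.117,-0.046,0,0,0,-0.15],[0.005,0.153,-0.06,0,0,0,-0.15],[0.005,0.189,-0.074,0,0,0,-0.15],[0.005,0.225,-0.087,0,0,0,-0.15],[0.005,0.25,-0.097,0,0,0,-0.15],[0.005,0.25,-0.097,0,0,0,-0.15]]]}}

```text
time_s: 5.85
ee_pos: [0.6019, 0.0965, 0.135]
eef_rot: [2.093, 0.001, 0.072]
force: [-0.8, 2.6, -3.3]
grip_width: 0.0396
grip_force: 1.6
```

```bash
python3 - <<'E'
from g import *
from station import camera
import cv2
p,r,o=cur(); print(hob(p,r),o["time_s"],o["qpos"].round(3),o["grip_width"],o["force"],o["moment"])
c=camera("scene"); w=camera("wrist")
cv2.imwrite("pics/sw3.png",np.hstack([cv2.resize(c["frame"][100:400,120:440,::-1],(480,450)),cv2.copyMakeBorder(np.ascontiguousarray(w["frame"][60:360,180:480,::-1]),0,150,0,0,cv2.BORDER_CONSTANT)]))
E
```

```text
(array([  5.1, 133.7, 135. ]), np.float64(29.9), 'xt', array([ 0.999, -0.048, -0.001])) 5.85 [ 0.437  0.782  1.32  -0.944  1.585  2.204] 0.03961250798496171 [-0.81958437  2.6232845  -3.3030369 ] [ 1.03073747  0.07841074 -0.00809883]
```

View pics/sw3.png

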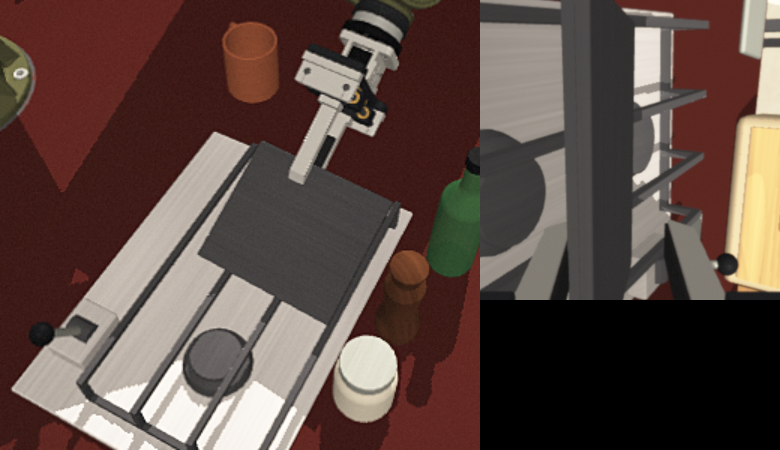

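The plate's left edge is lifted onto the lower finger: the plate is tilted about its right edge near (265,295), and the load is about half its weight. I'll close in steps and then clamp.

Call:
{"name": "play_rows", "arguments": {"motion": [[[0,0,0,0,0,0,-0.25],[0,0,0,0,0,0,-0.35],[0,0,0,0,0,0,-0.45],[0,0,0,0,0,0,-0.55],[0,0,0,0,0,0,-0.65],[0,0,0,0,0,0,-0.75],[0,0,0,0,0,0,-1],[0,0,0,0,0,0,-1],[0,0,0,0,0,0,-1]]], "grip_force": 40}}

```text
time_s: 6.85
ee_pos: [0.6017, 0.0963, 0.1345]
eef_rot: [2.091, 0.002, 0.072]
force: [-0.6, -0.6, 2.6]
grip_width: 0.0097
grip_force: 39.8
```

```bash
python3 - <<'E'
from g import *
from station import camera
import cv2
p,r,o=cur(); print(hob(p,r),o["time_s"],o["qpos"].round(3),o["grip_width"],o["grip_force"],o["force"],o["moment"])
c=camera("scene"); w=camera("wrist"); np.savez("s4.npz",**c)
cv2.imwrite("pics/sw4.png",np.hstack([cv2.resize(c["frame"][100:400,120:440,::-1],(480,450)),cv2.copyMakeBorder(np.ascontiguousarray(w["frame"][60:360,180:480,::-1]),0,150,0,0,cv2.BORDER_CONSTANT)]))
E
```

```text
(array([  4.9, 133.5, 134.5]), np.float64(29.9), 'xt', array([ 0.999, -0.048, -0.002])) 6.85 [ 0.437  0.783  1.32  -0.945  1.586  2.204] 0.009717206257636469 39.84013080596924 [-0.59164193 -0.60316115  2.58743045] [-0.70532297 -0.04912302 -0.15271777]
```

View pics/sw4.png

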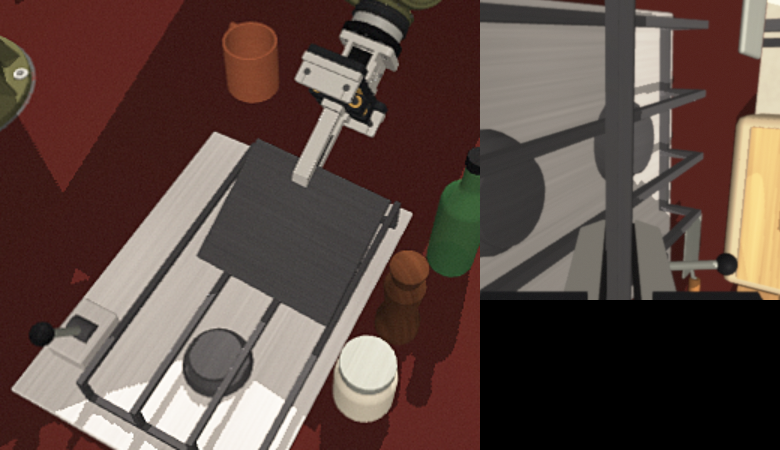

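```bash
python3 - <<'E'
from g import *
from h import *
c=dict(np.load("s4.npz")); f=c["frame"].astype(int); sp=f.max(2)-f.min(2)
roi=np.zeros((480,640),np.uint8); roi[180:330,235:400]=1
m=((f.max(2)<80)&(sp<16)).astype(np.uint8)*roi
m=cv2.morphologyEx(m,cv2.MORPH_OPEN,np.ones((13,13),np.uint8))
q=quad(m); print(q.round(1).tolist())
# intersect with plate top plane (axis plane shifted 5mm up)
p,r,o=cur(); M=r.as_matrix(); nrm=M[:,1]; p1=p+nrm*.005
oo,d=rays(c,q); t=((p1-oo)@nrm)/(d@nrm); w=oo+d*t[:,None]
print("in tool frame",((w-p)@M*1e3).round(1).tolist()); print((RH.inv().apply(w-O)*1e3).round(1).tolist())
print(np.linalg.norm(w-np.roll(w,-1,0),axis=1))
E
```

```text
[[287.1, 199.2], [377.5, 229.7], [344.0, 319.8], [251.9, 270.7]]
in tool frame [[-75.8, 5.0, 8.3], [98.0, 5.0, -9.6], [113.6, 5.0, 152.0], [-75.7, 5.0, 152.0]]
[[-71.2, 127.5, 134.6], [103.1, 134.7, 143.2], [111.7, -6.1, 62.7], [-77.3, 3.1, 63.1]]
[0.17468818 0.16236667 0.18925871 0.14367334]
```

The plate is held with its far edge still on the bars; its left corners appear near (262,140) and (398,203) in the crop. I'll lift it clear and measure how it sits in the jaws.

Call:
{"name": "play_rows", "arguments": {"motion": [[[0,0.03,-0.017,0,0,0,-1],[0,0.07,-0.04,0,0,0,-1],[0,0.105,-0.06,0,0,0,-1],[0,0.139,-0.08,0,0,0,-1],[0,0.139,-0.08,0,0,0,-1],[0,0.139,-0.08,0,0,0,-1]]], "grip_force": 50}}

```text
time_s: 7.55
ee_pos: [0.6016, 0.0967, 0.174]
eef_rot: [2.093, 0.002, 0.073]
force: [-0.2, -0.1, -7.3]
grip_width: 0.0095
grip_force: 50.0
```

```bash
cat > pl.py <<'E'
from g import *
from h import *
from station import camera
def look(name,lo,poly=False):
    """depth points of the scene camera in the tool frame, kept near the plate's slab"""
    p,r,o=cur(); c=camera(name); f=c["frame"].astype(int); sp=f.max(2)-f.min(2)
    m=(f.max(2)<lo)&(sp<18)&(c["z_map"]>0)
    v,u=np.nonzero(m); n=cv2.undistortPoints(np.float64(np.c_[u,v]).reshape(-1,1,2),c["camera_matrix"],c["D"])[:,0]
    z=c["z_map"][v,u].astype(float); P=np.c_[n[:,0]*z,-n[:,1]*z,-z]@c["T"][:3,:3].T+c["T"][:3,3]
    t=(P-p)@r.as_matrix()*1e3
    k=(abs(t[:,0])<110)&(t[:,2]>22)&(t[:,2]<160)&(abs(t[:,1])<25); t=t[k]
    if len(t)<200: print(name,"few",len(t)); return
    A=np.c_[t[:,[0,2]],np.ones(len(t))]; w=np.ones(len(t),bool)
    for _ in range(6):
        s=np.linalg.lstsq(A[w],t[w,1],rcond=None)[0]; w=abs(A@s-t[:,1])<4
    q=t[w]; print(name,len(t),w.sum(),"y = %.3f x + %.3f z + %.1f"%tuple(s),"x",np.percentile(q[:,0],[1,99]).round(1),"z",np.percentile(q[:,2],[1,99]).round(1))
    h,_,_=cv2.minAreaRect(q[:,[0,2]].astype(np.float32)),0,0; print(h)
    return c
if __name__=="__main__":
    p,r,o=cur(); print(hob(p,r),o["time_s"],o["qpos"].round(3),o["grip_width"],o["grip_force"],o["force"],o["moment"])
    look("scene",85); look("top",110)
E
python3 pl.py
```

```text
(array([  4.9, 133.9, 174. ]), np.float64(29.9), 'xt', array([ 0.999, -0.048, -0.002])) 7.55 [ 0.437  0.73   1.308 -0.945  1.623  2.151] 0.009532804624778873 50.01535356044769 [-0.16019042 -0.14443543 -7.28621338] [2.00520132 0.23067801 0.03062853]
scene 7777 7736 y = -0.004 x + -0.001 z + 4.8 x [-73.8 102.7] z [ 23.4 151.5]
((13.671821594238281, 87.55523681640625), (180.7655029296875, 131.7815399169922), 0.34314414858818054)
top 5522 5522 y = -0.002 x + -0.000 z + 4.9 x [-73.4 103.6] z [ 23.1 150.6]
((15.592567443847656, 87.84490966796875), (180.80372619628906, 132.43753051757812), 0.30484631657600403)
```

The plate sits flush in the jaws: x from -75 to +105, far edge at 152, tilt error under 0.3°. Now I'll plan the swing in the air.

```bash
python3 - <<'E'
from g import *
th=[30,45,60,75,90,105,120,135,150]; cz=[138,150,160,172,175,172,160,140,115]
def P(t):
    c=np.interp(t,[30,150],[71,-72]); z=np.interp(t,th,cz); f=min(1,(t-30)/40)
    a=np.deg2rad(t); return pose(5-20*f, c+72.5*np.cos(a), z+72.5*np.sin(a), t, -.05*(1-f))
for a in (30,70,110):
    print(a); rows([P(a+4*k) for k in range(1,11)],P(a))
E
```

```text
30
[-0.0065, 0.041, 0.0111, 0.0111, 0.0007, -0.0004] 
[-0.0129, 0.082, 0.0237, 0.0222, 0.0013, -0.0009] 
[-0.0193, 0.1227, 0.0376, 0.0333, 0.0019, -0.0014] 
[-0.0257, 0.1627, 0.0532, 0.0444, 0.0025, -0.002] 
[-0.0319, 0.2009, 0.0709, 0.0556, 0.0031, -0.0026] 
[-0.0382, 0.2386, 0.09, 0.0667, 0.0036, -0.0032] 
[-0.0444, 0.2757, 0.1104, 0.0778, 0.004, -0.0039] 
[-0.0505, 0.3131, 0.1314, 0.0889, 0.0045, -0.0046] 
[-0.0567, 0.3507, 0.1532, 0.1, 0.0049, -0.0054] 
[-0.0628, 0.3874, 0.1761, 0.1111, 0.0052, -0.0062] 
70
[0.0, 0.0425, -0.0048, 0.0111, -0.0, -0.0] 
[0.0, 0.0825, -0.0014, 0.0222, 0.0, 0.0] 
[-0.0, 0.1214, 0.0056, 0.0333, -0.0, 0.0] 
[0.0, 0.1601, 0.014, 0.0444, 0.0, 0.0] 
[0.0, 0.1983, 0.0238, 0.0556, 0.0, 0.0] 
[0.0, 0.2339, 0.0409, 0.0667, 0.0, 0.0] 
[0.0, 0.269, 0.0593, 0.0778, -0.0, 0.0] 
[0.0, 0.3033, 0.0789, 0.0889, 0.0, 0.0] 
[0.0, 0.3361, 0.102, 0.1, 0.0, -0.0] 
[0.0, 0.3656, 0.1331, 0.1111, 0.0, 0.0] 
110
[-0.0, 0.0425, 0.0062, 0.0111, 0.0, 0.0] 
[-0.0, 0.0849, 0.0138, 0.0222, 0.0, 0.0] 
[-0.0, 0.1286, 0.0269, 0.0333, 0.0, -0.0] 
[-0.0, 0.1735, 0.0453, 0.0444, 0.0, -0.0] 
[-0.0, 0.218, 0.0651, 0.0556, -0.0, -0.0] 
[-0.0, 0.2619, 0.0862, 0.0667, 0.0, 0.0] 
[-0.0, 0.3067, 0.1123, 0.0778, 0.0, 0.0] 
[-0.0, 0.3513, 0.141, 0.0889, -0.0, -0.0] 
[-0.0, 0.3951, 0.1709, 0.1, 0.0, 0.0] 
[-0.0, 0.4381, 0.2019, 0.1111, 0.0, 0.0]
```

Call:
{"name": "play_rows", "arguments": {"motion": [[[-0.006,0.041,0.011,0.011,0.0007,-0.0004,-1],[-0.013,0.082,0.024,0.022,0.0013,-0.0009,-1],[-0.019,0.123,0.038,0.033,0.002,-0.0014,-1],[-0.026,0.163,0.053,0.044,0.0025,-0.002,-1],[-0.032,0.201,0.071,0.0556,0.003,-0.0026,-1],[-0.038,0.239,0.09,0.0667,0.0036,-0.003,-1],[-0.044,0.276,0.11,0.0778,0.004,-0.004,-1],[-0.05,0.313,0.131,0.0889,0.0045,-0.0046,-1],[-0.057,0.351,0.153,0.1,0.005,-0.0054,-1],[-0.063,0.387,0.176,0.1111,0.0052,-0.0062,-1]]]}}

```text
time_s: 8.65
ee_pos: [0.5919, 0.0088, 0.2359]
eef_rot: [2.793, 0.004, 0.123]
force: [-0.6, 0.1, -6.7]
grip_width: 0.01
grip_force: 50.0
```

Call:
{"name": "play_rows", "arguments": {"motion": [[[0,0.042,-0.005,0.011,0,0,-1],[0,0.082,-0.001,0.022,0,0,-1],[0,0.121,0.006,0.033,0,0,-1],[0,0.16,0.014,0.044,0,0,-1],[0,0.198,0.024,0.0556,0,0,-1],[0,0.234,0.041,0.0667,0,0,-1],[0,0.269,0.059,0.0778,0,0,-1],[0,0.303,0.079,0.0889,0,0,-1],[0,0.336,0.102,0.1,0,0,-1],[0,0.366,0.133,0.1111,0,0,-1]]]}}

```text
time_s: 9.65
ee_pos: [0.6038, -0.0881, 0.2358]
eef_rot: [-2.793, 0.004, 0.123]
force: [1.1, 0.5, -7.7]
grip_width: 0.0095
grip_force: 50.0
```

```bash
python3 - <<'E'
from g import *
p,r,o=cur(); print(hob(p,r),o["time_s"],o["qpos"].round(3),o["grip_width"],o["force"],o["moment"])
E
```

```text
(array([-15.2, -49.9, 235.8]), np.float64(110.0), 'xt', array([ 1.   ,  0.002, -0.004])) 9.65 [-0.332  0.505  1.245  0.31   1.554  1.086] 0.009475296493393352 [ 1.08908802  0.51949988 -7.68858438] [-0.72218115  0.01988642  0.02203006]
```

Call:
{"name": "play_rows", "arguments": {"motion": [[[0,0.042,0.006,0.011,0,0,-1],[0,0.085,0.014,0.022,0,0,-1],[0,0.129,0.027,0.033,0,0,-1],[0,0.174,0.045,0.044,0,0,-1],[0,0.218,0.065,0.0556,0,0,-1],[0,0.262,0.086,0.0667,0,0,-1],[0,0.307,0.112,0.0778,0,0,-1],[0,0.351,0.141,0.0889,0,0,-1],[0,0.395,0.171,0.1,0,0,-1],[0,0.438,0.202,0.1111,0,0,-1]]]}}

```text
time_s: 10.65
ee_pos: [0.614, -0.1732, 0.1501]
eef_rot: [-2.096, 0.005, 0.123]
force: [1.3, -0.3, -6.5]
grip_width: 0.0099
grip_force: 50.0
```

```bash
python3 - <<'E'
from pl import *
p,r,o=cur(); print(hob(p,r),o["time_s"],o["qpos"].round(3),o["grip_width"],o["force"],o["moment"])
c=look("scene",120); c2=look("top",140); c=camera("scene");c2=camera("top")
cv2.imwrite("pics/f5.png",np.hstack([cv2.resize(c["frame"][100:450,60:440,::-1],(434,400)),cv2.resize(c2["frame"][100:400,250:550,::-1],(360,400))[:,:,:]]))
E
```

```text
(array([ -15.3, -135.6,  150.1]), np.float64(149.9), 'xt', array([ 1.   ,  0.002, -0.005])) 10.65 [-0.594  0.945  0.98   0.772  1.941  0.863] 0.009940874054411419 [ 1.30993226 -0.34222715 -6.49532436] [-1.89025615 -0.13431426 -0.03840506]
scene 5550 5495 y = 0.001 x + 0.004 z + -0.9 x [-73.8 103.2] z [ 24.1 147.2]
((13.22698974609375, 86.6010513305664), (181.91384887695312, 128.81741333007812), 0.12394928932189941)
top 6247 5656 y = 0.004 x + -0.002 z + 0.1 x [-73.2 103.5] z [ 23. 147.]
((15.835296630859375, 85.55001068115234), (181.60943603515625, 127.89329528808594), 0.4217285215854645)
```

View pics/f5.png

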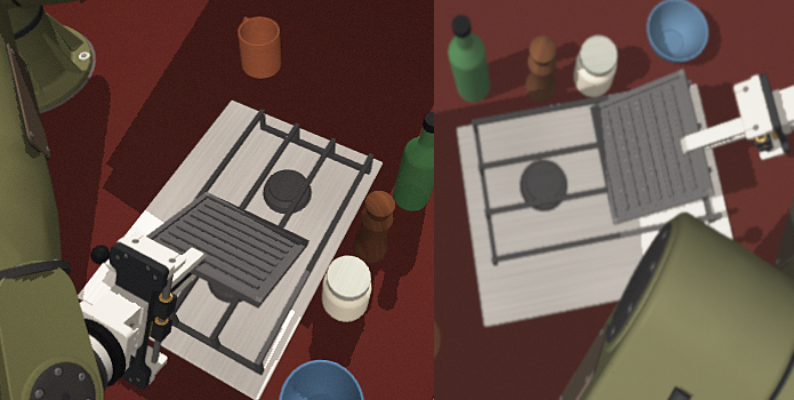

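The plate is turned: the ribbed face is up at (225,250) in the left picture, it is held on its right edge, and the arm is clear of the lever ball at (100,253). Now I'll lower the inner edge onto the bars.

```bash
python3 - <<'E'
from g import *
rows([pose(-15,-132.5,z,150) for z in (146,143,141,139,137)])
E
```

```text
[-0.0003, 0.0118, 0.0181, 0.0007, 0.0006, -0.0004] 
[-0.0003, 0.0221, 0.0242, 0.0007, 0.0006, -0.0004] 
[-0.0002, 0.0291, 0.0282, 0.0007, 0.0006, -0.0004] 
[-0.0002, 0.036, 0.0322, 0.0007, 0.0006, -0.0004] 
[-0.0002, 0.0429, 0.0362, 0.0007, 0.0006, -0.0004]
```

Call:
{"name": "play_rows", "arguments": {"motion": [[[0,0.012,0.018,0,0,0,-1],[0,0.022,0.024,0,0,0,-1],[0,0.029,0.028,0,0,0,-1],[0,0.029,0.028,0,0,0,-1],[0,0.029,0.028,0,0,0,-1]]]}}

```text
time_s: 11.35
ee_pos: [0.6143, -0.17, 0.142]
eef_rot: [-2.097, 0.002, 0.123]
force: [-0.4, -0.1, -6.8]
grip_width: 0.0097
grip_force: 50.0
```

Call:
{"name": "play_rows", "arguments": {"motion": [[[0,0.004,0.002,0,0,0,-1],[0,0.007,0.004,0,0,0,-1],[0,0.007,0.004,0,0,0,-1]]]}}

```text
time_s: 11.65
ee_pos: [0.6143, -0.1702, 0.1401]
eef_rot: [-2.096, 0.002, 0.122]
force: [-0.0, -0.5, -4.1]
grip_width: 0.0093
grip_force: 50.0
```

```bash
python3 - <<'E'
from g import *
p,r,o=cur(); print(hob(p,r),o["time_s"],o["grip_width"],o["force"],o["moment"])
E
```

```text
(array([ -14.7, -132.6,  140.1]), np.float64(149.9), 'xt', array([ 1.   ,  0.002, -0.002])) 11.65 0.009338780257741387 [-0.03934765 -0.47724452 -4.11033167] [-1.12295397 -0.16631185 -0.0115046 ]
```

Contact came where predicted (z about 140). I'll plan the lowering, with the jaws opening gradually as the plate pivots on its inner edge.

```bash
python3 - <<'E'
from g import *
d=np.array([.866,-.5]); yt=np.array([-.5,-.866])
def P(f):
    a=np.deg2rad(30-f); F=np.deg2rad(f); w=10*np.cos(a)+29*np.sin(a)+1.5
    t=np.array([-5.5-160*np.cos(F),60+160*np.sin(F)])+10*d-w/2*yt
    print(f,t.round(1),"g",round(w/47-1,3)); return pose(-15,*t,150)
A=[P(f) for f in np.arange(28.5,15,-1.5)]; rows(A)
B=[P(f) for f in np.arange(13.5,-1,-1.5)]; rows(B,A[-1])
E
```

```text
28.5 [-134.4  136.7] g -0.739
27.0 [-136.2  133.3] g -0.723
25.5 [-137.8  129.8] g -0.708
24.0 [-139.4  126.3] g -0.692
22.5 [-140.9  122.8] g -0.677
21.0 [-142.2  119.2] g -0.661
19.5 [-143.5  115.6] g -0.646
18.0 [-144.7  111.9] g -0.632
16.5 [-145.8  108.2] g -0.617
[-0.0012, 0.0156, 0.0005, 0.0003, 0.0004, -0.0001] 
[-0.0012, 0.0308, 0.0012, 0.0003, 0.0004, -0.0001] 
[-0.0012, 0.046, 0.0024, 0.0003, 0.0004, -0.0001] 
[-0.0012, 0.0613, 0.0039, 0.0003, 0.0004, -0.0001] 
[-0.0012, 0.0765, 0.0059, 0.0003, 0.0004, -0.0001] 
[-0.0011, 0.0916, 0.0083, 0.0003, 0.0004, -0.0001] 
[-0.0011, 0.1067, 0.0112, 0.0003, 0.0004, -0.0001] 
[-0.0011, 0.1217, 0.0145, 0.0003, 0.0004, -0.0001] 
[-0.0011, 0.1367, 0.0182, 0.0003, 0.0004, -0.0001] 
13.5 [-147.6  100.7] g -0.589
12.0 [-148.4   96.9] g -0.575
10.5 [-149.    93.1] g -0.562
9.0 [-149.6   89.2] g -0.548
7.5 [-150.    85.3] g -0.535
6.0 [-150.4   81.4] g -0.523
4.5 [-150.6   77.5] g -0.51
3.0 [-150.7   73.6] g -0.498
1.5 [-150.8   69.6] g -0.487
0.0 [-150.7   65.7] g -0.475
[0.0, 0.0297, 0.0087, 0.0, 0.0, 0.0] 
[-0.0, 0.0444, 0.0136, 0.0, 0.0, 0.0] 
[-0.0, 0.059, 0.019, 0.0, 0.0, 0.0] 
[-0.0, 0.0735, 0.0248, 0.0, 0.0, 0.0] 
[0.0, 0.0878, 0.031, 0.0, 0.0, 0.0] 
[-0.0, 0.102, 0.0376, 0.0, 0.0, 0.0] 
[-0.0, 0.1161, 0.0447, 0.0, 0.0, 0.0] 
[-0.0, 0.13, 0.0521, 0.0, 0.0, 0.0] 
[-0.0, 0.1437, 0.0599, 0.0, 0.0, 0.0] 
[-0.0, 0.1573, 0.0681, 0.0, 0.0, 0.0]
```

Call:
{"name": "play_rows", "arguments": {"motion": [[[0,0,0,0,0,0,-0.76],[0,0.016,0.001,0,0,0,-0.74],[0,0.031,0.001,0,0,0,-0.723],[0,0.046,0.002,0,0,0,-0.708],[0,0.061,0.004,0,0,0,-0.692],[0,0.076,0.006,0,0,0,-0.677],[0,0.092,0.008,0,0,0,-0.661],[0,0.107,0.011,0,0,0,-0.646],[0,0.122,0.0145,0,0,0,-0.632],[0,0.137,0.018,0,0,0,-0.617]]], "grip_force": 20}}

```text
time_s: 12.65
ee_pos: [0.6158, -0.1833, 0.1076]
eef_rot: [-2.096, 0.002, 0.122]
force: [-0.0, -1.0, -2.2]
grip_width: 0.0181
grip_force: 1.7
```

```bash
python3 - <<'E'
from g import *
from station import camera
import cv2
p,r,o=cur(); print(hob(p,r),o["time_s"],o["grip_width"],o["grip_force"],o["force"],o["moment"])
c=camera("scene");c2=camera("wrist")
cv2.imwrite("pics/f6.png",np.hstack([cv2.resize(c["frame"][200:450,120:380,::-1],(416,400)),cv2.resize(c2["frame"][60:360,150:450,::-1],(360,400))[:,:,:]]))
E
```

```text
(array([ -14.8, -145.8,  107.6]), np.float64(149.9), 'xt', array([ 1.   ,  0.002, -0.002])) 12.65 0.018093523230392105 1.7156467423774302 [-0.03809036 -0.98634759 -2.17769686] [-0.92453764 -0.16369229  0.04008205]
```

View pics/f6.png

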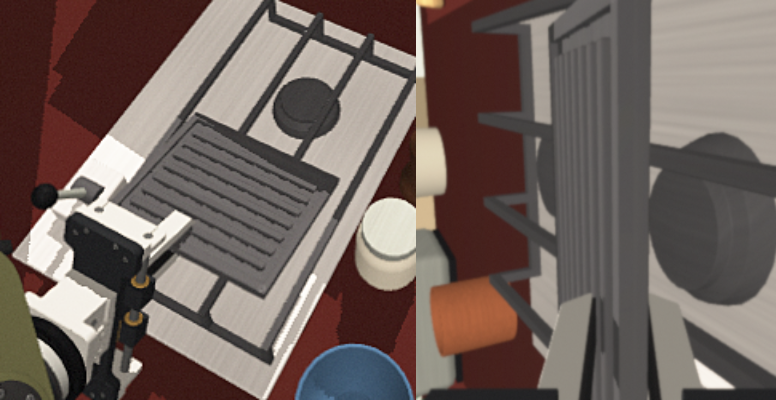

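The outer edge now rests on the lower finger and the inner edge on the bars (left view (200,120) to (335,180)). In the wrist view the plate lies between the fingers at (610,330). I'll continue down.

Call:
{"name": "play_rows", "arguments": {"motion": [[[0,0.03,0.009,0,0,0,-0.589],[0,0.044,0.014,0,0,0,-0.575],[0,0.059,0.019,0,0,0,-0.562],[0,0.073,0.025,0,0,0,-0.548],[0,0.088,0.031,0,0,0,-0.535],[0,0.102,0.038,0,0,0,-0.523],[0,0.116,0.045,0,0,0,-0.51],[0,0.13,0.052,0,0,0,-0.498],[0,0.144,0.06,0,0,0,-0.487],[0,0.157,0.068,0,0,0,-0.475]]]}}

```text
time_s: 13.75
ee_pos: [0.6166, -0.1885, 0.0678]
eef_rot: [-2.094, -0.001, 0.123]
force: [-5.7, -7.1, 33.5]
grip_width: 0.0248
grip_force: 16.6
```

```bash
python3 - <<'E'
from g import *
p,r,o=cur(); print(hob(p,r),o["time_s"],o["grip_width"],o["grip_force"],o["force"],o["moment"])
rows([pose(-15,-151,64,150),pose(-15,-151,62,150),pose(-15,-151,64,150),pose(-15,-190,66,150),pose(-15,-225,68,150)])
from pl import *
M=RH
for n,lo in(("scene",120),("top",140)):
    c=camera(n); f=c["frame"].astype(int); sp=f.max(2)-f.min(2)
    v,u=np.nonzero((f.max(2)<lo)&(sp<18)&(c["z_map"]>0)); q=cv2.undistortPoints(np.float64(np.c_[u,v]).reshape(-1,1,2),c["camera_matrix"],c["D"])[:,0]
    z=c["z_map"][v,u].astype(float); P=np.c_[q[:,0]*z,-q[:,1]*z,-z]@c["T"][:3,:3].T+c["T"][:3,3]; h=RH.inv().apply(P-O)*1e3
    k=(h[:,0]>-90)&(h[:,0]<92)&(h[:,1]<-15)&(h[:,1]>-130)&(h[:,2]>50)&(h[:,2]<110); h=h[k]
    A=np.c_[h[:,:2],np.ones(len(h))]; s=np.linalg.lstsq(A,h[:,2],rcond=None)[0]; print(n,len(h),"z=%.3f x + %.3f y + %.1f"%tuple(s), np.median(h[:,2]))
E
```

```text
(array([ -14.6, -151.1,   67.8]), np.float64(150.0), 'xt', array([1.   , 0.002, 0.001])) 13.75 0.02477412163832953 16.559332096221624 [-5.72133651 -7.08164671 33.47073841] [4.87244189 1.20484758 1.17164568]
[-0.0015, 0.013, 0.0079, -0.0, 0.0003, 0.0003] 
[-0.0015, 0.02, 0.0119, -0.0, 0.0003, 0.0003] 
[-0.0015, 0.013, 0.0079, -0.0, 0.0003, 0.0003] 
[-0.0019, 0.0841, -0.1312, -0.0, 0.0003, 0.0003] 
[-0.0022, 0.1471, -0.2565, -0.0, 0.0003, 0.0003] 
scene 6872 z=0.001 x + -0.006 y + 66.3 66.39253207595507
top 5020 z=0.001 x + -0.006 y + 66.4 66.61407711311945
```

The plate is flat (slope 0.006), but the upper finger is pressing on it with 33 N. I'll ease off by opening.

Call:
{"name": "play_rows", "arguments": {"motion": [[[0,-0.007,-0.004,0,0,0,-0.42],[0,-0.007,-0.004,0,0,0,-0.36],[0,-0.007,-0.004,0,0,0,-0.3],[0,-0.007,-0.004,0,0,0,-0.2],[0,-0.007,-0.004,0,0,0,-0.2]]]}}

```text
time_s: 14.35
ee_pos: [0.6163, -0.1881, 0.0671]
eef_rot: [-2.096, 0.003, 0.123]
force: [-0.3, -0.7, 0.3]
grip_width: 0.0375
grip_force: 0.0
```

```bash
python3 - <<'E'
from g import *
p,r,o=cur(); print(hob(p,r),o["time_s"],o["grip_width"],o["grip_force"],o["force"],o["moment"])
rows([pose(-15,y,69,150) for y in (-160,-170,-185,-200,-220,-240,-260)])
E
```

```text
(array([ -14.9, -150.6,   67.1]), np.float64(149.9), 'xt', array([ 1.   ,  0.002, -0.003])) 14.35 0.037490596426007126 0.0 [-0.25930348 -0.6693344   0.30137469] [-0.32404399 -0.0234905  -0.01732368]
[-0.0006, 0.0125, -0.0364, 0.0003, 0.0005, -0.0002] 
[-0.0006, 0.0326, -0.071, 0.0003, 0.0005, -0.0002] 
[-0.0007, 0.0627, -0.1229, 0.0003, 0.0005, -0.0002] 
[-0.0008, 0.0927, -0.1748, 0.0003, 0.0005, -0.0002] 
[-0.001, 0.1329, -0.244, 0.0003, 0.0005, -0.0002] 
[-0.0011, 0.173, -0.3132, 0.0003, 0.0005, -0.0002] 
[-0.0013, 0.2131, -0.3824, 0.0003, 0.0005, -0.0002]
```

Call:
{"name": "play_rows", "arguments": {"motion": [[[0,0.016,-0.034,0,0,0,-0.2],[0,0.036,-0.069,0,0,0,-0.2],[0,0.066,-0.121,0,0,0,-0.2],[0,0.096,-0.173,0,0,0,-0.2],[0,0.136,-0.242,0,0,0,-0.2],[0,0.176,-0.311,0,0,0,-0.2],[0,0.176,-0.311,0,0,0,-0.2]]]}}

```text
time_s: 15.05
ee_pos: [0.6267, -0.2794, 0.0678]
eef_rot: [-2.097, 0.002, 0.12]
force: [-0.2, -0.5, -0.4]
grip_width: 0.0378
grip_force: 0.0
```

```bash
python3 - <<'E'
from g import *
p,r,o=cur(); print(hob(p,r),o["time_s"],o["grip_width"],o["force"],o["qpos"].round(3))
a=pose(-40,-290,180,120); b=pose(-155,-240,230,90); c=pose(-155,-158,160,90)
rows([a,b]); rows([c],b)
E
```

```text
(array([ -15.5, -242.5,   67.8]), np.float64(149.9), 'xt', array([ 1.   , -0.001, -0.002])) 15.05 0.03782162938842832 [-0.1788991  -0.46144455 -0.40868271] [-0.694  1.239  0.618  0.733  2.051  0.839]
[-0.099, -0.2925, -0.3897, -0.0829, 0.0002, -0.0003] 
[-0.5596, -0.5648, -0.3169, -0.1663, 0.0003, -0.0003] 
[0.0, -0.328, 0.28, 0.0, 0.0, 0.0]
```

The gripper is free of the plate. Next I'll go up, upright, and over the lever.

Call:
{"name": "play_rows", "arguments": {"motion": [[[-0.03,-0.1,-0.14,-0.02,0,0,-0.2],[-0.06,-0.2,-0.27,-0.05,0,0,-0.2],[-0.1,-0.29,-0.39,-0.083,0,0,-0.2],[-0.1,-0.29,-0.39,-0.083,0,0,-0.2],[-0.33,-0.43,-0.35,-0.125,0,0,0.2],[-0.56,-0.565,-0.317,-0.166,0,0,0.7],[-0.56,-0.565,-0.317,-0.166,0,0,0.7],[-0.56,-0.565,-0.317,-0.166,0,0,0.7],[-0.56,-0.565,-0.317,-0.166,0,0,0.7]]]}}

```text
time_s: 15.95
ee_pos: [0.4867, -0.2895, 0.2331]
eef_rot: [3.137, -0.0, 0.125]
force: [0.2, -0.7, 0.4]
grip_width: 0.0741
grip_force: 0.0
```

```bash
cat > ball.py <<'E'
from pl import *
out={}
for n in("scene","top"):
    c=camera(n); f=c["frame"]; g=f.max(2).astype(np.uint8)
    q=[]
    for z in (.096,): # search window round the expected ball position
        w=O+RH.apply([-.155,-.155,.1]); cam=np.linalg.inv(c["T"])@np.r_[w,1]; 
        px,_=cv2.projectPoints(np.array([[cam[0],-cam[1],-cam[2]]]),np.zeros(3),np.zeros(3),c["camera_matrix"],c["D"]); u,v=px.ravel()
    m=np.zeros_like(g); y0,x0=int(v)-40,int(u)-40; m[y0:y0+80,x0:x0+80]=(g[y0:y0+80,x0:x0+80]<45)
    k,l,st,ce=cv2.connectedComponentsWithStats(cv2.morphologyEx(m,cv2.MORPH_OPEN,np.ones((5,5),np.uint8)))
    cand=[(st[i,4],ce[i].round(1).tolist(),(st[i,2],st[i,3])) for i in range(1,k)]; print(n,(round(u),round(v)),cand)
    out[n]=(c,ce[1+np.argmin([abs(st[i,4]-150) for i in range(1,k)])] if k>1 else None)
a,b=out["scene"],out["top"]
if a[1] is not None and b[1] is not None:
    t=tri(a[0],[a[1]],b[0],[b[1]])[0]; print("ball hob",(RH.inv().apply(t[:3]-O)*1e3).round(1),"gap",t[3])
for x in(a,b):
    if x[1] is not None: print((RH.inv().apply(plane(x[0],[x[1]],.1)[0]-O)*1e3).round(1))
E
python3 - <<'E'
from g import *
p,r,o=cur(); print(hob(p,r),o["time_s"],o["grip_width"],o["force"],o["qpos"].round(3))
E
python3 ball.py
```

```text
(array([-155.7, -235.6,  233.1]), np.float64(89.7), 'xt', array([1.   , 0.004, 0.   ])) 15.95 0.07410694492429815 [ 0.22567113 -0.73954842  0.40049619] [-0.6    0.328  1.464 -0.004  1.346  0.847]
scene (155, 315) [(np.int32(198), [147.3, 322.1], (np.int32(16), np.int32(15)))]
top (486, 286) []
[-156.9 -170.2  100. ]
```

```bash
python3 - <<'E'
from g import *
c=pose(-155,-158,150,90); d=pose(-155,-158,103,90); e=pose(-155,-129,103,90)
rows([c,d]); rows([e],d)
E
```

```text
[-0.002, -0.3152, 0.3266, -0.0003, 0.0002, 0.0005] 
[-0.0017, -0.3148, 0.5146, -0.0003, 0.0002, 0.0005] 
[0.0, -0.116, -0.0, 0.0, 0.0, 0.0]
```

Call:
{"name": "play_rows", "arguments": {"motion": [[[-0.002,-0.16,0.1,0,0,0.0005,0.7],[-0.002,-0.315,0.2,0,0,0.0005,0.7],[-0.002,-0.315,0.327,0,0,0.0005,0.7],[-0.002,-0.315,0.327,0,0,0.0005,0.7],[-0.002,-0.315,0.42,0,0,0.0005,0.7],[-0.002,-0.315,0.515,0,0,0.0005,0.7],[-0.002,-0.315,0.515,0,0,0.0005,0.7]]]}}

```text
time_s: 16.75
ee_pos: [0.4774, -0.2137, 0.1002]
eef_rot: [-3.136, 0.006, 0.118]
force: [0.2, -0.4, 0.3]
grip_width: 0.0802
grip_force: 0.0
```

Call:
{"name": "play_rows", "arguments": {"motion": [[[0,-0.025,0,0,0,0,0.7],[0,-0.05,0,0,0,0,0.7],[0,-0.075,0,0,0,0,0.7],[0,-0.1,0,0,0,0,0.7],[0,-0.116,0,0,0,0,0.7],[0,-0.116,0,0,0,0,0.7]]], "grip_force": 3}}

```text
time_s: 17.35
ee_pos: [0.4745, -0.1839, 0.1024]
eef_rot: [-3.139, 0.002, 0.12]
force: [-0.2, -0.0, -0.1]
grip_width: 0.0796
grip_force: 0.0
```

```bash
python3 - <<'E'
from g import *
p,r,o=cur(); print(hob(p,r),o["time_s"],o["grip_width"],o["force"],o["moment"])
E
python3 ball.py
```

```text
(array([-155.1, -129.4,  102.4]), np.float64(90.1), 'xt', array([ 1.   , -0.001, -0.002])) 17.35 0.07960253590461822 [-0.20249569 -0.00769487 -0.13538345] [-0.05629778 -0.01273317 -0.02066372]
scene (155, 315) [(np.int32(25), [116.0, 276.0], (np.int32(5), np.int32(5))), (np.int32(1065), [132.3, 303.8], (np.int32(45), np.int32(52))), (np.int32(52), [175.9, 278.0], (np.int32(7), np.int32(9)))]
top (486, 286) []
[-167.1  -84.9  100. ]
```

Now I'll close gently in steps to centre the ball.

Call:
{"name": "play_rows", "arguments": {"motion": [[[0,0,0,0,0,0,0.5],[0,0,0,0,0,0,0.3],[0,0,0,0,0,0,0.1],[0,0,0,0,0,0,-0.1],[0,0,0,0,0,0,-0.25],[0,0,0,0,0,0,-0.35],[0,0,0,0,0,0,-0.5],[0,0,0,0,0,0,-0.5],[0,0,0,0,0,0,-0.5]]], "grip_force": 3}}

```text
time_s: 18.35
ee_pos: [0.4744, -0.1845, 0.1021]
eef_rot: [-3.139, 0.002, 0.119]
force: [0.1, -1.2, -0.1]
grip_width: 0.0256
grip_force: 3.0
```

```bash
python3 - <<'E'
from g import *
p,r,o=cur(); print(hob(p,r),o["time_s"],o["grip_width"],o["grip_force"],o["force"],o["moment"])
E
```

```text
(array([-155.2, -129.9,  102.1]), np.float64(90.1), 'xt', array([ 1.   , -0.001, -0.002])) 18.35 0.025558451436609435 2.9999932274222374 [ 0.14559272 -1.15335342 -0.14749305] [-0.16979114 -0.04318026 -0.00417424]
```

The ball is held at y of -129.9 mm (jaw width 25.6). I'll open, go up and away, then check.

Call:
{"name": "play_rows", "arguments": {"motion": [[[0,0,0,0,0,0,-0.4],[0,0,0,0,0,0,-0.3],[0,0,0,0,0,0,-0.15],[0,0,0,0,0,0,0],[0,0,0,0,0,0,0],[0,0,-0.1,0,0,0,0],[0,0,-0.25,0,0,0,0],[0,0,-0.4,0,0,0,0],[0,0,-0.55,0,0,0,0],[0,0,-0.55,0,0,0,0]]]}}

```text
time_s: 19.35
ee_pos: [0.4762, -0.1853, 0.2445]
eef_rot: [3.139, -0.004, 0.119]
force: [0.2, 0.0, 0.1]
grip_width: 0.0469
grip_force: 0.0
```

Call:
{"name": "play_rows", "arguments": {"motion": [[[-0.2,0.2,0,0,0,0,0],[-0.4,0.4,0,0,0,0,0],[-0.6,0.6,0,0,0,0,0],[-0.8,0.8,0,0,0,0,0],[-0.8,0.95,0,0,0,0,0],[-0.8,0.95,0,0,0,0,0],[-0.8,0.95,0,0,0,0,0]]]}}

```text
time_s: 20.05
ee_pos: [0.3021, -0.4474, 0.2384]
eef_rot: [-3.139, 0.003, 0.116]
force: [0.6, -0.1, 0.4]
grip_width: 0.0467
grip_force: 0.0
```

```bash
python3 ball.py; python3 - <<'E'
from pl import *
c=camera("scene");c2=camera("top"); np.savez("sf.npz",**c); np.savez("tf.npz",**c2)
for n,c_,lo in(("scene",c,130),("top",c2,150)):
    f=c_["frame"].astype(int); sp=f.max(2)-f.min(2)
    v,u=np.nonzero((f.max(2)<lo)&(sp<18)&(c_["z_map"]>0)); q=cv2.undistortPoints(np.float64(np.c_[u,v]).reshape(-1,1,2),c_["camera_matrix"],c_["D"])[:,0]
    z=c_["z_map"][v,u].astype(float); P=np.c_[q[:,0]*z,-q[:,1]*z,-z]@c_["T"][:3,:3].T+c_["T"][:3,3]; h=RH.inv().apply(P-O)*1e3
    k=(abs(h[:,0])<100)&(h[:,1]<10)&(h[:,1]>-180)&(h[:,2]>63)&(h[:,2]<110); h=h[k]
    s=np.linalg.lstsq(np.c_[h[:,:2],np.ones(len(h))],h[:,2],rcond=None)[0]; print(n,len(h),s.round(4),cv2.minAreaRect(h[:,:2].astype(np.float32)))
cv2.imwrite("pics/fin.png",np.hstack([cv2.resize(c["frame"][80:460,100:440,::-1],(394,440)),cv2.resize(c2["frame"][90:390,190:540,::-1],(400,440))]))
E
```

```text
scene (155, 315) [(np.int32(200), [160.6, 300.1], (np.int32(16), np.int32(15)))]
top (486, 286) []
[-163.3 -129.6  100. ]
scene 9800 [ 8.00000e-04 -5.00000e-04  6.69167e+01] ((-0.7025527954101562, -84.92494201660156), (181.4954833984375, 162.1233673095703), 0.5812395215034485)
top 6975 [ 8.00000e-04 -7.00000e-04  6.71803e+01] ((1.7640533447265625, -86.87054443359375), (182.42369079589844, 165.5713348388672), 0.443327933549881)
```

View pics/fin.png

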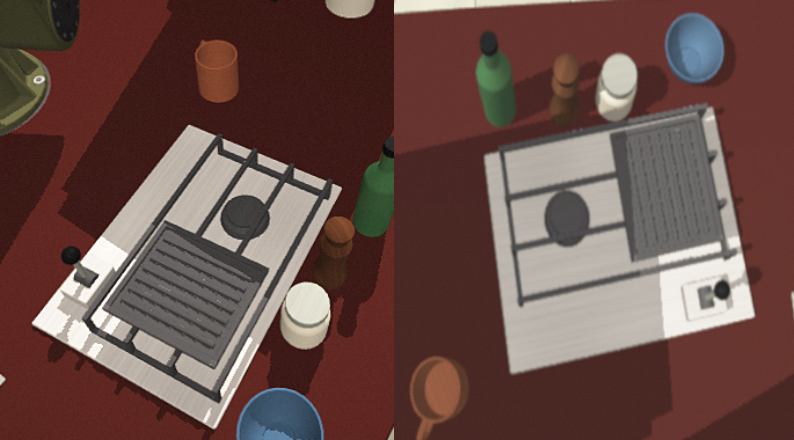

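The plate lies ribs up on the right burner, centred at about (0.5, -86) mm and flat. The lever ball is at (71,255) in the left picture and (722,289) in the right, and the mill, jar and mug are unmoved. I'll check the lever's angle numerically.

```bash
python3 - <<'E'
from g import *
from h import *
def ball(c,guess):
    g=cv2.GaussianBlur(c["frame"].max(2),(3,3),0); u,v=map(int,guess); m=np.zeros_like(g); m[v-14:v+15,u-14:u+15]=g[v-14:v+15,u-14:u+15]<60
    k,l,st,ce=cv2.connectedComponentsWithStats(cv2.morphologyEx(m,cv2.MORPH_OPEN,np.ones((5,5),np.uint8))); i=1+np.argmax(st[1:,4]); return ce[i],st[i].tolist()
for S,T,gs,gt in(("scene0","top0",(149,323),(494,285)),("sf","tf",(161,300),(477,287))):
    a=dict(np.load(S+".npz"));b=dict(np.load(T+".npz")); p,s1=ball(a,gs);q,s2=ball(b,gt)
    t=tri(a,[p],b,[q])[0]; h=RH.inv().apply(t[:3]-O)*1e3
    print(p.round(1),q.round(1),s1,s2,h.round(1),t[3].round(4),"lean rad",np.arctan2(h[1]+130,h[2]-30).round(3))
E
```

```text
[147.1 322.2] [494.8 284.4] [140, 315, 16, 16, 206] [490, 280, 11, 10, 96] [-155.5 -170.7  102. ] 0.0008 lean rad -0.514
[160.6 300.1] [476.7 287.5] [153, 293, 16, 15, 206] [472, 283, 10, 10, 91] [-155.9 -132.7  111.8] 0.0013 lean rad -0.033
```

The top mask catches only part of the ball, so the angle is doubtful. I'll refine it with depth points on a sphere of the known radius, both before and after the push.

```bash
python3 - <<'E'
from g import *
from h import *
from scipy.optimize import least_squares
for S,gs in(("scene0",(148,322)),("sf",(161,300)),("top0",(494,285)),("tf",(477,287))):
    c=dict(np.load(S+".npz")); u0,v0=gs
    v,u=np.mgrid[v0-14:v0+15,u0-14:u0+15]; v=v.ravel();u=u.ravel(); z=c["z_map"][v,u].astype(float)
    n=cv2.undistortPoints(np.float64(np.c_[u,v]).reshape(-1,1,2),c["camera_matrix"],c["D"])[:,0]
    P=np.c_[n[:,0]*z,-n[:,1]*z,-z]@c["T"][:3,:3].T+c["T"][:3,3]; h=RH.inv().apply(P-O)*1e3
    h=h[(z>0)&(h[:,2]>85)&(h[:,2]<130)]
    g=c["frame"].max(2)
    vv=np.linalg.lstsq
    cam=RH.inv().apply(c["T"][:3,3]-O)*1e3
    s=least_squares(lambda x:np.linalg.norm(h-x,axis=1)-13,np.median(h,0)-13*(cam-np.median(h,0))/np.linalg.norm(cam-np.median(h,0)),loss="soft_l1").x
    print(S,len(h),s.round(1),"lean",np.arctan2(s[1]+130,s[2]-30).round(3),"r",np.hypot(s[1]+130,s[2]-30).round(1))
f=np.load("tf.npz")["frame"].max(2); print(f[278:298,466:490])
E
```

```text
scene0 236 [-157.5 -170.2   97.1] lean -0.54 r 78.2
sf 221 [-157.9 -131.9  108.9] lean -0.024 r 78.9
top0 176 [-154.7 -170.5   97.9] lean -0.537 r 79.1
tf 174 [-154.4 -132.6  109.4] lean -0.033 r 79.5
[[236 231 222 217 218 221 224 220 214 206 196 189 184 183 181 189 218 236
  240 240 240 240 240 240]
 [223 220 215 212 216 223 228 231 229 222 196 178 177 180 183 185 205 233
  240 240 240 240 240 238]
 [225 230 232 233 235 236 238 235 225 202 165 138 137 154 171 180 200 231
  240 240 238 237 235 223]
 [237 238 239 240 240 239 227 201 163 130 101  79  81 102 131 154 181 218
  234 235 224 219 215 196]
 [240 239 239 239 238 224 174 119  81  61  45  41  40  54  75 110 151 189
  213 215 197 189 187 183]
 [236 236 237 237 223 172 107  60  40  37  37  38  37  34  41  61 113 164
  186 187 182 180 180 179]
 [196 214 230 228 185 114  58  36  39  41  42  41  42  39  36  40  76 135
  172 181 180 180 183 190]
 [122 169 220 214 149  74  39  39  43  43  47  46  41  44  38  34  49 105
  161 180 177 182 202 225]
 [ 92 147 202 191 119  54  37  43  49  49  48  47  46  45  43  38  36  84
  152 189 197 206
[... 421 characters left out ...]
55 154 149 126  87  54  38  40  42  45  43  44  39  37  41  74 130
  171 200 236 239 239 239]
 [154 150 150 161 171 153 116  76  50  39  39  39  39  39  41  66 115 161
  180 204 237 241 240 240]
 [144 131 137 188 225 224 198 155 112  82  60  55  63  69  75 114 156 177
  182 200 233 240 240 239]
 [120 106 119 185 230 238 235 224 198 166 143 137 146 147 138 157 177 183
  181 187 217 237 239 238]
 [106  93  97 147 205 231 238 238 234 229 226 225 228 223 189 177 179 180
  180 180 205 235 239 239]
 [104  94  89 120 177 228 239 239 239 239 239 240 241 238 211 185 181 183
  182 182 203 236 241 240]
 [104  94  87 105 172 228 238 239 239 239 239 239 240 238 218 186 182 183
  184 185 207 238 241 240]]
```

```bash
python3 - <<'E'
from g import *
from h import *
for S in("scene0","top0","sf","tf"):
    c=dict(np.load(S+".npz")); v,u=np.nonzero(c["z_map"]>0); z=c["z_map"][v,u].astype(float)
    n=cv2.undistortPoints(np.float64(np.c_[u,v]).reshape(-1,1,2),c["camera_matrix"],c["D"])[:,0]
    P=np.c_[n[:,0]*z,-n[:,1]*z,-z]@c["T"][:3,:3].T+c["T"][:3,3]; h=RH.inv().apply(P-O)*1e3
    for y in(85,-85):
        q=h[(np.hypot(h[:,0],h[:,1]-y)<60)&(h[:,2]>31)&(h[:,2]<41)]
        if len(q)>300: print(S,"cap",y,len(q),"y",np.percentile(q[:,1],[.5,99.5]).round(1),np.percentile(q[:,1],[.5,99.5]).mean().round(1),"x",np.percentile(q[:,0],[.5,99.5]).mean().round(1),cv2.minEnclosingCircle(q[:,:2].astype(np.float32)))
    q=h[(abs(h[:,0]+155)<45)&(abs(h[:,1]+130)<60)&(h[:,2]>27)&(h[:,2]<38)]
    print(S,"block",len(q),np.percentile(q[:,1],[.5,99.5]).round(1),np.percentile(q[:,0],[.5,99.5]).round(1))
    for x in(-105,-35,35,105):
        q=h[(abs(h[:,0]-x)<8)&(h[:,2]>54)&(h[:,2]<64)&(abs(h[:,1])<215)]; print("  bar",x,len(q),np.percentile(q[:,1],[.5,99.5]).round(1))
E
```

```text
scene0 cap -85 859 y [-112.2  -54.6] -83.4 x -5.6 ((-3.167027473449707, -83.3072738647461), 30.770954132080078)
scene0 block 815 [-163.7  -94.2] [-182. -132.]
  bar -105 986 [-187.4  188. ]
  bar -35 651 [-188.3  190.1]
  bar 35 687 [-188.3  189.1]
  bar 105 849 [-187.5  189.3]
top0 cap -85 608 y [-112.3  -54.7] -83.5 x 0.8 ((-0.5828914046287537, -83.3268051147461), 30.198190689086914)
top0 block 678 [-162.5  -94.1] [-179.4 -129.5]
  bar -105 854 [-185.1  187.8]
  bar -35 479 [-186.3  190.4]
  bar 35 465 [-186.1  189.2]
  bar 105 475 [-185.5  188.7]
sf cap 85 594 y [ 57.5 114.6] 86.1 x -5.1 ((-2.3877055644989014, 85.894775390625), 30.473066329956055)
sf block 890 [-164.   -94.2] [-181.9 -131.7]
  bar -105 977 [-187.6  188.1]
  bar -35 606 [-188.1  190.9]
  bar 35 632 [-188.   189.2]
  bar 105 1086 [-187.3  189.5]
tf cap 85 609 y [ 59.2 115.3] 87.2 x 1.1 ((-0.690463125705719, 87.29070281982422), 29.851470947265625)
tf block 607 [-162.3  -94.1] [-179.3 -129.3]
  bar -105 850 [-185.9  187.9]
  bar -35 550 [-186.3  190.2]
  bar 35 550 [-186.4  189.2]
  bar 105 819 [-185.2  187.9]
```

The burner caps, block and bars show my frame is about 1.3 mm off in y, so the lever still leans about 0.045 rad to the right. I'll re-centre it 3.6 mm further left.

```bash
python3 - <<'E'
from g import *
b=pose(-155,-126.3,240,90); d=pose(-155,-126.3,102,90)
p,r,o=cur(); m=pose(*( (RH.inv().apply(p-O)*1e3+np.array([-155,-126.3,240]))/2),90)
rows([m]); rows([b],m); rows([d],b)
E
```

```text
[0.3989, -0.481, -0.0014, -0.0005, 0.0004, -0.0002] 
[0.3994, -0.4806, -0.0019, 0.0, 0.0, 0.0] 
[0.0, -0.0, 0.552, 0.0, 0.0, 0.0]
```

Call:
{"name": "play_rows", "arguments": {"motion": [[[0.2,-0.24,0,0,0,0,0.25],[0.4,-0.48,0,0,0,0,0.25],[0.6,-0.72,0,0,0,0,0.25],[0.8,-0.96,0,0,0,0,0.25],[0.8,-0.96,0,0,0,0,0.25],[0.8,-0.96,0,0,0,0,0.25],[0.8,-0.96,0,0,0,0,0.25],[0.8,-0.96,0,0,0,0,0.25]]]}}

```text
time_s: 21.05
ee_pos: [0.4752, -0.1796, 0.2397]
eef_rot: [-3.139, 0.002, 0.124]
force: [0.4, -1.3, 0.4]
grip_width: 0.0589
grip_force: 0.0
```

```bash
python3 - <<'E'
from g import *
p,r,o=cur(); print(hob(p,r),o["time_s"],o["grip_width"])
rows([pose(-155,-126.3,102,90)])
E
```

```text
(array([-153.9, -125.2,  239.7]), np.float64(90.1), 'xt', array([ 1.   ,  0.003, -0.002])) 21.05 0.05893716467922228
[-0.003, 0.0056, 0.5507, -0.0003, 0.0004, 0.0005]
```

Call:
{"name": "play_rows", "arguments": {"motion": [[[-0.003,0.004,0.14,0,0,0,0.25],[-0.003,0.004,0.28,0,0,0,0.25],[-0.003,0.004,0.42,0,0,0,0.25],[-0.003,0.004,0.55,0,0,0,0.25],[-0.003,0.004,0.55,0,0,0,0.25],[-0.003,0.004,0.55,0,0,0,0.25]]]}}

```text
time_s: 21.65
ee_pos: [0.4734, -0.1837, 0.103]
eef_rot: [-3.14, 0.002, 0.119]
force: [0.5, 0.9, 1.2]
grip_width: 0.059
grip_force: 0.0
```

Call:
{"name": "play_rows", "arguments": {"motion": [[[0,0,0,0,0,0,0.05],[0,0,0,0,0,0,-0.1],[0,0,0,0,0,0,-0.25],[0,0,0,0,0,0,-0.35],[0,0,0,0,0,0,-0.42],[0,0,0,0,0,0,-0.5],[0,0,0,0,0,0,-0.5],[0,0,0,0,0,0,-0.5]]], "grip_force": 3}}

```text
time_s: 22.45
ee_pos: [0.4736, -0.1832, 0.1023]
eef_rot: [-3.14, 0.002, 0.119]
force: [0.2, -0.6, 3.0]
grip_width: 0.0257
grip_force: 3.0
```

Call:
{"name": "play_rows", "arguments": {"motion": [[[0,0,0,0,0,0,-0.4],[0,0,0,0,0,0,-0.3],[0,0,0,0,0,0,-0.15],[0,0,0,0,0,0,0],[0,0,0,0,0,0,0],[0,0,-0.1,0,0,0,0],[0,0,-0.25,0,0,0,0],[0,0,-0.4,0,0,0,0],[0,0,-0.55,0,0,0,0],[0,0,-0.55,0,0,0,0]]]}}

```text
time_s: 23.45
ee_pos: [0.4753, -0.1839, 0.2445]
eef_rot: [3.14, -0.004, 0.119]
force: [-0.1, -0.2, 0.5]
grip_width: 0.0471
grip_force: 0.0
```

Call:
{"name": "play_rows", "arguments": {"motion": [[[-0.2,0.2,0,0,0,0,0],[-0.4,0.4,0,0,0,0,0],[-0.6,0.6,0,0,0,0,0],[-0.8,0.8,0,0,0,0,0],[-0.8,0.95,0,0,0,0,0],[-0.8,0.95,0,0,0,0,0],[-0.8,0.95,0,0,0,0,0]]]}}

```text
time_s: 24.15
ee_pos: [0.3011, -0.446, 0.2384]
eef_rot: [-3.139, 0.003, 0.116]
force: [0.2, 0.8, -0.3]
grip_width: 0.0473
grip_force: 0.0
```

```bash
python3 - <<'E'
from pl import *
from scipy.optimize import least_squares
for S,gs in(("scene",(162,298)),("top",(475,287))):
    c=camera(S); u0,v0=gs; v,u=np.mgrid[v0-15:v0+16,u0-15:u0+16]; v=v.ravel();u=u.ravel(); z=c["z_map"][v,u].astype(float)
    n=cv2.undistortPoints(np.float64(np.c_[u,v]).reshape(-1,1,2),c["camera_matrix"],c["D"])[:,0]
    P=np.c_[n[:,0]*z,-n[:,1]*z,-z]@c["T"][:3,:3].T+c["T"][:3,3]; h=RH.inv().apply(P-O)*1e3
    h=h[(z>0)&(h[:,2]>85)&(h[:,2]<130)]; cam=RH.inv().apply(c["T"][:3,3]-O)*1e3; md=np.median(h,0)
    s=least_squares(lambda x:np.linalg.norm(h-x,axis=1)-13,md-13*(cam-md)/np.linalg.norm(cam-md),loss="soft_l1").x
    print(S,len(h),s.round(1),"lean",np.arctan2(s[1]+128.7,s[2]-30).round(3))
E
```

```text
scene 221 [-157.8 -130.5  108.9] lean -0.023
top 171 [-154.3 -131.   109.8] lean -0.029
```

The lever is now within about 0.025 rad of upright, and everything else is in place, so I'm handing in.

```bash
python3 -c "
from station import workorder
print(workorder.hand_in())"
```

```text
the job is handed in; nothing more can be done
None
```

The plate lies flat, ribbed face up, over the right burner, set down without a slap. The lever is within about 0.03 rad of upright by camera, the mill, jar and mug look unmoved, and the job was handed in at about 24 s of the 58 s limit.

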